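# Make up the goods train and load the timber rack

### The job

Get the goods yard ready for the children. On the straight track, slide the parked vehicles apart without lifting them off the track, set the brown cow wagon on the track between the silver engine and the grey wagon and the red wagon between the grey and the yellow wagon, and close the train up so that all five vehicles stand on the track buffer to buffer. Also press every loose log down between the spring jaws of a free cradle of the timber rack until it sits fully home, centred end to end, and leave the bench, trees, signal and sheep where they are.

Things in the scene. Friction and masses are not known exactly. Their poses are not given: they have to be found in the camera images.
- track_mid (a point): middle of the running surface of the straight beech track, fixed to the table, 10 mm above it; the track is 580 mm long along its y and 74 mm wide; vehicles run along y between two side rails that stand 4 mm above the running surface, 44 mm apart inside and 56 mm outside; z up
- engine_mid (a point): boxy silver engine with red stripe, standing on the track at one end of a tight row of three (either end); 80 mm long over its buffers along its y, body 66 mm long and 40 mm wide (its x) and full-width from 14 mm up to its flat top at 56 mm, undercarriage 34 mm wide, about 0.11 kg; the point is its centre, 28 mm above its underside; z up
- grey_wagon_mid (a point): plain stone-grey wagon, the middle one of the row, buffers about 1 mm from those of its neighbours; 80 mm long over its buffers along its y, body 66 mm long and 40 mm wide (its x) and full-width from 14 mm up to its flat top at 56 mm, undercarriage 34 mm wide, about 0.11 kg; the point is its centre, 28 mm above its underside; z up
- yellow_wagon_mid (a point): plain yellow wagon at the other end of the row; 80 mm long over its buffers along its y, body 66 mm long and 40 mm wide (its x) and full-width from 14 mm up to its flat top at 56 mm, undercarriage 34 mm wide, about 0.11 kg; the point is its centre, 28 mm above its underside; z up
- cow_wagon_mid (a point): brown cow wagon with a white cow on each side and pale slats, standing upright on the table; 80 mm long over its buffers along its y, body 66 mm long and 40 mm wide (its x) and full-width from 14 mm up to its flat top at 56 mm, undercarriage 34 mm wide, about 0.11 kg; the point is its centre, 28 mm above its underside; z up
- red_wagon_mid (a point): plain red wagon, standing upright on the table; 80 mm long over its buffers along its y, body 66 mm long and 40 mm wide (its x) and full-width from 14 mm up to its flat top at 56 mm, undercarriage 34 mm wide, about 0.11 kg; the point is its centre, 28 mm above its underside; z up
- log_1_mid (a point): loose brown eight-sided wooden log with pale ends, 116 mm long along its x, 26 mm across the flats, about 50 g; may be absent; the point is its centre, 13 mm from every flat; it lies on any of its eight flats
- log_2_mid (a point): loose brown eight-sided wooden log with pale ends, 116 mm long along its x, 26 mm across the flats, about 50 g; may be absent; the point is its centre, 13 mm from every flat; it lies on any of its eight flats
- log_3_mid (a point): loose brown eight-sided wooden log with pale ends, 116 mm long along its x, 26 mm across the flats, about 50 g; may be absent; the point is its centre, 13 mm from every flat; it lies on any of its eight flats
- rack: fixed beech timber rack, plate 130 (x) x 298 (y) x 12 mm, origin under its middle, with four cradles 72 mm apart along y. A cradle: two dark seats 10 mm high, 40 mm either side of its middle, and two green spring jaws with white round lips at the same places; the middle 50 mm is free for fingers down to the plate
- cradle_1 (a point): cradle 1 of 4: where a fully seated log's centre belongs, 35 mm above the table; x runs along the log, y is the way the jaws open, z up. Its lips (radius 5 mm, centres 48 mm above the table) stand 12 mm apart when empty; a log pushed straight down spreads them to 26 mm against springs, 10 to 15 N in all, and they close over its upper flanks when it is home; on top of the lips its centre is about 25 mm higher
- cradle_2 (a point): cradle 2 of 4: where a fully seated log's centre belongs, 35 mm above the table; x runs along the log, y is the way the jaws open, z up. Built like cradle 1
- cradle_3 (a point): cradle 3 of 4: where a fully seated log's centre belongs, 35 mm above the table; x runs along the log, y is the way the jaws open, z up. Built like cradle 1
- cradle_4 (a point): cradle 4 of 4: where a fully seated log's centre belongs, 35 mm above the table; x runs along the log, y is the way the jaws open, z up. Built like cradle 1
- bench: bystander: grey stone-look wooden station bench, 30 x 70 x 49 mm, origin under its middle
- tree_1: bystander: dark green wooden cone tree, 98 mm high, 52 mm wide, origin under its middle
- tree_2: bystander: light green wooden cone tree, 98 mm high, 52 mm wide, origin under its middle
- signal: bystander: toy signal post on a 40 mm square foot, 113 mm high, origin under its middle
- sheep: bystander: white wooden sheep with dark head, 22 x 55 x 42 mm, origin under its middle

How it is judged:
At the end, for the whole second after the job is handed in: All five vehicles upright on the track in the order engine, cow, grey, red, yellow, buffer gaps under 12 mm; each log present in its own cradle, down on the seats within 4 mm, within 13 mm of the cradle's middle and 0.12 rad of its line (x of engine_mid in the frame of track_mid between -0.009 and 0.009 m and z of each of engine_mid, cow_wagon_mid, grey_wagon_mid, red_wagon_mid, yellow_wagon_mid in the frame of track_mid below 0.032 m and angle between each of engine_mid, cow_wagon_mid, grey_wagon_mid, red_wagon_mid, yellow_wagon_mid's own z axis and vertical below 0.1 rad and x of cow_wagon_mid in the frame of track_mid between -0.009 and 0.009 m and x of grey_wagon_mid in the frame of track_mid between -0.009 and 0.009 m and x of red_wagon_mid in the frame of track_mid between -0.009 and 0.009 m and x of yellow_wagon_mid in the frame of track_mid between -0.009 and 0.009 m and horizontal distance between engine_mid and cow_wagon_mid below 0.092 m and horizontal distance between cow_wagon_mid and grey_wagon_mid below 0.092 m and horizontal distance between grey_wagon_mid and red_wagon_mid below 0.092 m and horizontal distance between red_wagon_mid and yellow_wagon_mid below 0.092 m and ((horizontal distance between log_1_mid and cradle_1 below 0.013 m and z of log_1_mid in the frame of cradle_1 below 0.004 m and angle between the x axis of log_1_mid and the x axis of cradle_1, either way round below 0.12 rad) or (horizontal distance between log_1_mid and cradle_2 below 0.013 m and z of log_1_mid in the frame of cradle_2 below 0.004 m and angle between the x axis of log_1_mid and the x axis of cradle_2, either way round below 0.12 rad) or (horizontal distance between log_1_mid and cradle_3 below 0.013 m and z of log_1_mid in the frame of cradle_3 below 0.004 m and angle between the x axis of log_1_mid and the x axis of cradle_3, either way round below 0.12 rad) or (horizontal distance between log_1_mid and cradle_4 below 0.013 m and z of log_1_mid in the frame of cradle_4 below 0.004 m and angle between the x axis of log_1_mid and the x axis of cradle_4, either way round below 0.12 rad)) and ((horizontal distance between log_2_mid and cradle_1 below 0.013 m and z of log_2_mid in the frame of cradle_1 below 0.004 m and angle between the x axis of log_2_mid and the x axis of cradle_1, either way round below 0.12 rad) or (horizontal distance between log_2_mid and cradle_2 below 0.013 m and z of log_2_mid in the frame of cradle_2 below 0.004 m and angle between the x axis of log_2_mid and the x axis of cradle_2, either way round below 0.12 rad) or (horizontal distance between log_2_mid and cradle_3 below 0.013 m and z of log_2_mid in the frame of cradle_3 below 0.004 m and angle between the x axis of log_2_mid and the x axis of cradle_3, either way round below 0.12 rad) or (horizontal distance between log_2_mid and cradle_4 below 0.013 m and z of log_2_mid in the frame of cradle_4 below 0.004 m and angle between the x axis of log_2_mid and the x axis of cradle_4, either way round below 0.12 rad)) and ((horizontal distance between log_3_mid and cradle_1 below 0.013 m and z of log_3_mid in the frame of cradle_1 below 0.004 m and angle between the x axis of log_3_mid and the x axis of cradle_1, either way round below 0.12 rad) or (horizontal distance between log_3_mid and cradle_2 below 0.013 m and z of log_3_mid in the frame of cradle_2 below 0.004 m and angle between the x axis of log_3_mid and the x axis of cradle_2, either way round below 0.12 rad) or (horizontal distance between log_3_mid and cradle_3 below 0.013 m and z of log_3_mid in the frame of cradle_3 below 0.004 m and angle between the x axis of log_3_mid and the x axis of cradle_3, either way round below 0.12 rad) or (horizontal distance between log_3_mid and cradle_4 below 0.013 m and z of log_3_mid in the frame of cradle_4 below 0.004 m and angle between the x axis of log_3_mid and the x axis of cradle_4, either way round below 0.12 rad))); the robot touches nothing.
It fails at once if the engine, grey wagon or yellow wagon is lifted off the track (z of any of engine_mid, grey_wagon_mid, yellow_wagon_mid in the frame of track_mid above 0.058 m).
It fails at once if a bystander is moved more than 50 mm (distance of any of bench, tree_1, tree_2, signal, sheep from where it was at the start of the episode above 0.05 m).
Of log_1, log_2, log_3 only 2 to 3 are there at a start; the rules pass over those that are not, and their reading is None.
At some moment in a run one of log_1, log_2, log_3 may be knocked a few centimetres aside while the robot is not near it.
Once in a run the grip may slacken for a moment while it holds something.
It also fails if it takes over 208 s, if anything falls off the work surface, if the arm or the gripper's body presses on something with over 40 N, if the wrist force passes 120 N, or if a joint passes its speed limit or range.

### The arm

A 6-joint arm with a two-finger parallel gripper is mounted at the origin on the work surface. World frame = base frame: x ahead of the robot, y to its left, z up, the work surface at z = 0. Lengths are in m, angles in rad, forces in N, time in s.
With the tool pointing down it reaches from about 0.3 to 0.875 m from the base axis. Payload 6.4 kg.
Tool frame: the origin (TCP) lies at the very end of the fingers, on their centre line; the grasp point (between the pads) lies 19 mm behind it (ctrl.hold_point_z is the distance from the TCP to the grasp point, in m); y points along the fingers, x is the direction in which the jaws open and shut, and the axes are right-handed (so a half turn about y gives the same grasp; the last joint's range is limited). The gripper opens to 85 mm and grips with 20 to 120 N. Pads are 22 mm wide; open, the fingers measure 114 mm over their backs; the gripper's body (76 mm by 85 mm) begins 54 mm behind the grasp point. The pads swing forward as they close: fully open they stand 13 mm farther back than shut.
Start: joints at [-1.466, 0.181, 1.607, -0, 1.354, -0.206], TCP at [0.176, -0.547, 0.192] pointing down, gripper open.
Joint ranges: [-2.99, 2.99], [-0.89, 2.07], [0.3, 2.58], [-1.14, 4.28], [0, 2.63], [-3.12, 3.12]. Speed limits (rad/s): [2.57, 2.57, 3.01, 3.14, 3.14, 3.14].

### API

Orientations are given as a unit quaternion [w, x, y, z].
In Python, from bench import ctrl, imaging gives the robot as it stands.
- The arm moves only by the shell command python3 -m jog 'ROWS'. ROWS is JSON, a list of rows, each a list of 3 entries, a list of its own where there are three numbers: the shift along the tool's x, y, z in cm, then the turn, a rotation vector about the tool's x, y, z in rad, then the finger opening in cm, from 0 to 8.54. A call has 1 to 12 rows; each row shifts and turns the pose as measured when the row begins, along the tool's axes as they then stand; what a row does not reach is not made up. A row lasts 1/12 s, in which the tool goes at most 41.7 mm and 7.16 degrees, less where a joint would pass 70% of its speed; a pose out of reach is approached as far as the arm can. A call is refused whole if a number of a shift passes 4.17 or a number of a turn 0.125, either way. A call with a gripper value outside its range is refused whole. The fingers move at their own pace and stop on an object; the grip force is fixed at half the most. Time passes only in rows, so rows that do not move let the fingers close. It gives the time, the measured TCP pose, the force and the opening at its end, in the units of the state.
- ctrl.get_obs(): the state, without advancing time (a new reading comes with each control period).
- imaging.camera(name): name is "scene" or "top" or "wrist"; returns a dict with "frame" (384x512x3 uint8, red, green, blue), "depth" (384x512 float32, m along the optical axis (not along the pixel's ray), 0 where there is no reading), "K" (3x3 intrinsics, pixels), "R" (3x3) and "t" (3): a world point X has camera coordinates R X + t. Camera axes: x right, y down, z forward; pixel columns grow to the right and rows downward; lengths in m; the calibration is good to about 2 mm. A picture is of the moment at which its call begins.
- ctrl.hand_in(): hands the job in, once; it reports no verdict.
The state is a dict: "time_s": time; "q": joint angles; "dq": joint speeds; "joint_efforts": joint torques, N m; "eef_pos": TCP position; "eef_rot": TCP orientation; "wrist_force": force on the tool from outside, world axes, zero at the start; "torque": the same for the moment, N m; "opening": opening from 0.0 (shut) to 1.0 (fully open).
Only numpy, scipy, OpenCV 4.12 (cv2) and the standard library are available. Lean on these libraries where they do the work, as an engineer would, in place of code of your own. Each camera call takes 0.05 s, during which the arm holds its last target. There are 200 camera calls.

## Working session

There is one attempt and no reset: what is moved stays moved. The work goes in short steps, Python scripts to look and compute and a shell command to move; the robot and the scene stay as the last step left them, time stands still between calls to the robot, and variables do not carry over. Pictures are saved under pics/ and viewed, about 12 in all and at most 16, crops included, and the job is handed in when it is done.

```bash
ls; mkdir -p pics
python3 - <<'E'
from bench import ctrl, imaging
import cv2,numpy as np
for n in ["scene","top"]:
    c=imaging.camera(n); np.savez(f"{n}0.npz",**c)
    cv2.imwrite(f"pics/{n}0.png",cv2.resize(c["frame"][:,:,::-1],(800,600),interpolation=cv2.INTER_CUBIC))
    print(n,c["K"],c["R"],c["t"])
print(ctrl.get_obs(),ctrl.hold_point_z)
E
```

```text
pics
scene [[389.53545195   0.         247.46214709]
 [  0.         389.53545195 190.95128536]
 [  0.           0.           1.        ]] [[ 0.06970056  0.99746111  0.0146003 ]
 [ 0.53043219 -0.0246622  -0.84736855]
 [-0.8448571   0.06680653 -0.53080445]] [-0.0358752  -0.25391944  1.54092026]
top [[368.97834432   0.         259.26897749]
 [  0.         368.97834432 194.68524199]
 [  0.           0.           1.        ]] [[ 2.77749213e-02 -9.99614020e-01  6.03502252e-04]
 [-9.83540149e-01 -2.74361222e-02 -1.78594610e-01]
 [ 1.78542234e-01  4.36688254e-03 -9.83922558e-01]] [-0.013089    0.60530297  1.12696771]
{'time_s': 0.1, 'q': array([-1.46628848e+00,  1.81486521e-01,  1.60791465e+00, -2.45532517e-05,
        1.35379778e+00, -2.06314422e-01]), 'dq': array([-0.00058423, -0.00077282, -0.00319313,  0.00019356, -0.00193566,
        0.00075465]), 'joint_efforts': array([-4.80525614e-04, -4.45882273e+01, -3.52239347e+01, -2.79135356e-04,
        4.15616450e-03,  5.31024671e-05]), 'eef_pos': array([ 0.17579932, -0.54687491,  0.19165996]), 'eef_rot': array([ 0.57178386, -0.57095225,  0.41696611, -0.41619228]), 'wrist_force': array([ 0.60789655, -0.09295902,  0.76238442]), 'torque': array([ 0.0047879 , -0.02285511, -0.01293315]), 'opening': 0.9985539149520896} 0.0187
```

View pics/top0.png

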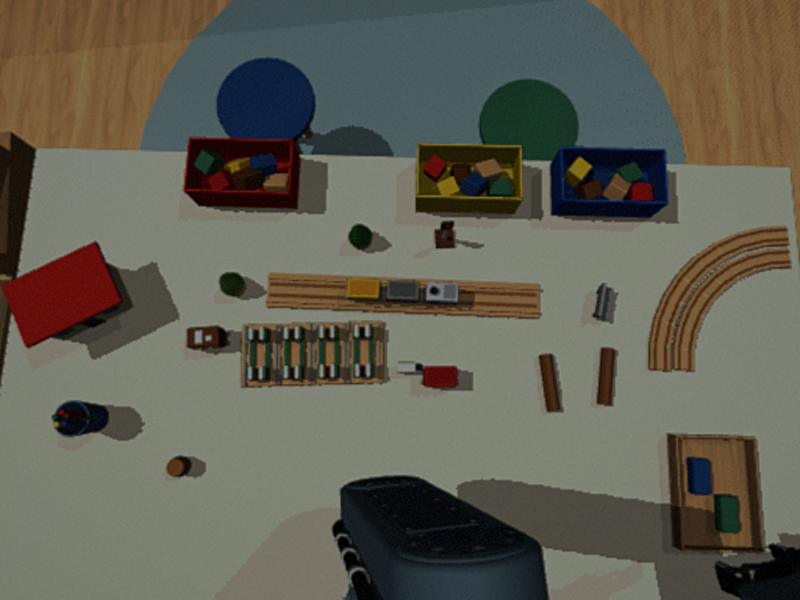

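View pics/scene0.png

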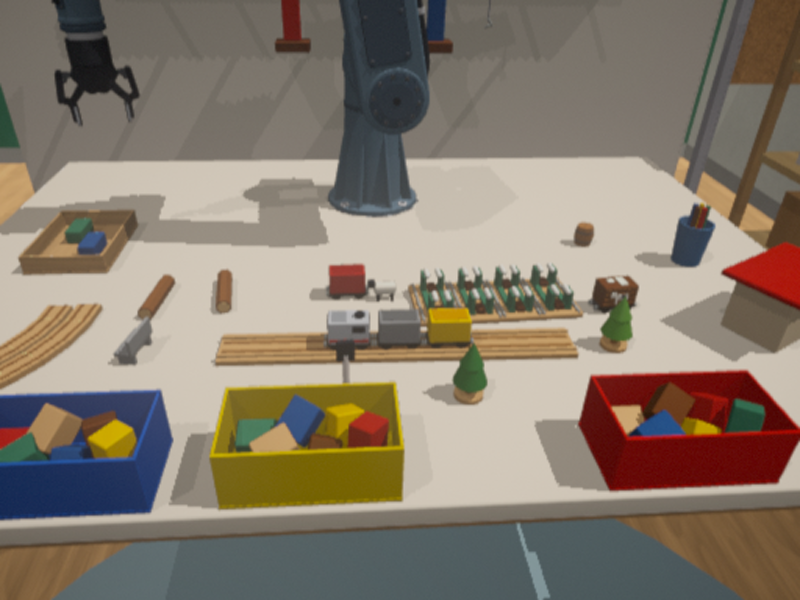

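```bash
cat > h.py <<'E'
import cv2,numpy as np
from bench import ctrl, imaging
from scipy.spatial.transform import Rotation as Ro
def cloud(c):
    d=c["depth"].astype(float); v,u=np.indices(d.shape); K=c["K"]
    P=np.stack([(u-K[0,2])/K[0,0]*d,(v-K[1,2])/K[1,1]*d,d],-1)
    W=(P-c["t"])@c["R"]; W[d==0]=np.nan
    return W
def blob(W,box,zlo,zhi,s=1.5625):
    """box u0,v0,u1,v1 in 800x600 view pixels; rectangle of points with z in range"""
    u0,v0,u1,v1=[int(b/s) for b in box]; w=W[v0:v1,u0:u1].reshape(-1,3)
    w=w[(w[:,2]>zlo)&(w[:,2]<zhi)]
    r=cv2.minAreaRect((w[:,:2]*1000).astype(np.float32))
    return np.round(r[0],1),np.round(r[1],1),round(r[2],1),len(w),np.round(np.median(w,0)*1000,1)
def R():
    o=ctrl.get_obs(); q=o["eef_rot"]; return o,Ro.from_quat([q[1],q[2],q[3],q[0]]).as_matrix()
def go(x,y,z,tx=None):
    """move (tool axes, cm) to a TCP target in m; tx = wanted yaw of tool x axis in deg"""
    o,M=R(); d=M.T@(np.array([x,y,z])-o["eef_pos"])*100
    print("t",round(o["time_s"],2),"shift cm",np.round(d,2),"F",np.round(o["wrist_force"],1),"op",round(o["opening"],3),"pos",np.round(o["eef_pos"],4))
    a=np.degrees(np.arctan2(M[1,0],M[0,0])); print("tool x yaw",round(a,2),"y yaw",round(np.degrees(np.arctan2(M[1,1],M[0,1])),2),"tilt z",np.round(M[:,2],4))
    if tx is not None:
        # target: tool z straight down, x at yaw tx (or opposite)
        for k in(0,180):
            t=np.radians(tx+k); X=np.array([np.cos(t),np.sin(t),0]);Z=np.array([0,0,-1.]);T=np.stack([X,np.cross(Z,X),Z],1)
            print("turn rad",np.round(Ro.from_matrix(M.T@T).as_rotvec(),3))
E
python3 - <<'E'
from h import *
c=dict(np.load("top0.npz")); W=cloud(c)
for n,b,lo,hi in [("engine",(425,272,465,312),.058,.08),("grey",(383,272,422,312),.058,.08),("yellow",(342,272,383,312),.058,.08),("cow",(180,320,228,356),.045,.07),("red",(415,358,468,394),.047,.07),("logL",(530,345,570,420),.012,.04),("logR",(590,335,625,415),.012,.04),("sheep",(390,355,422,385),.012,.06),("track",(260,265,550,325),.006,.02),("rack",(235,310,395,395),.006,.09),("rackplate",(235,310,395,395),.006,.016),("bench",(590,275,625,330),.03,.07),("tree2",(215,265,255,305),.02,.12),("tree1",(340,215,380,255),.02,.12),("signal",(430,215,460,255),.02,.13)]:
    print(n,*blob(W,b,lo,hi))
go(.5,0,.3,0)
E
```

```text
engine [634.5 -71.1] [40.5 64.5] 0.5 259 [633.8 -70.9  66.6]
grey [635.3   8.7] [40.3 64. ] 1.3 254 [634.4  10.2  66.5]
yellow [635.9  91.7] [40.3 64.1] 1.6 263 [634.8  91.2  66.1]
cow [528.7 411.9] [42.1 65.1] 6.3 281 [528.  411.2  55.7]
red [463.3 -71.4] [37.8 63.1] 1.4 272 [463.  -71.3  56.5]
logL [ 458.9 -297.9] [116.6  28.3] 8.1 314 [ 458.4 -296.5   23.8]
logR [ 474.3 -415.6] [ 27.9 117.4] 83.3 320 [ 474.5 -412.5   24.2]
sheep [468.   -7.4] [40.7 48.5] 1.5 104 [478.3  -5.4  33.3]
track [634.7   8.8] [127.8 620.4] 1.6 2889 [627.9  38.2  10.9]
rack [506.6 191.9] [172.4 335.6] 4.5 3631 [504.3 194.2  14.7]
rackplate [506.6 191.9] [172.4 335.6] 4.5 2125 [503.7 192.5  12.3]
bench [ 627.8 -409.2] [24.9 68.7] 78.6 78 [ 627.9 -400.3   46.9]
tree2 [643.2 365.9] [41.  50.4] 64.7 201 [639.2 361.5  53.3]
tree1 [753.1 103.2] [42.9 49.9] 19.1 185 [748.1 101.7  54.6]
signal [762.4 -76.4] [10.2 25.2] 15.7 61 [760.7 -75.3 100.6]
t 0.1 shift cm [-42.17 -10.75  47.6 ] F [ 0.6 -0.1  0.8] op 0.999 pos [ 0.1758 -0.5469  0.1917]
tool x yaw -72.19 y yaw 96.84 tilt z [9.521e-01 3.058e-01 3.000e-04]
turn rad [-1.342 -0.977 -0.978]
turn rad [-1.045  1.435  1.433]
```

Run:
```python
from h import *
c=dict(np.load("top0.npz")); W=cloud(c)
f=c["frame"][160:256,145:275][:,:,::-1]
cv2.imwrite("pics/rack.png",np.clip(cv2.resize(f,None,fx=6,fy=6,interpolation=cv2.INTER_CUBIC)*1.5,0,255).astype(np.uint8))
def lines(box,lo,hi,ax):  # centre line along y by slicing
    w=W.reshape(-1,3); x0,x1,y0,y1=box
    w=w[(w[:,2]>lo)&(w[:,2]<hi)&(w[:,0]>x0)&(w[:,0]<x1)&(w[:,1]>y0)&(w[:,1]<y1)]
    L=[]
    for y in np.arange(y0,y1,.006):
        s=w[(w[:,1]>=y)&(w[:,1]<y+.006)]
        if len(s)>8: L.append((s[:,1].mean(),s[:,0].min(),s[:,0].max()))
    L=np.array(L); print("yrange",w[:,1].min(),w[:,1].max(),"lo fit",np.polyfit(L[:,0],L[:,1],1),"hi fit",np.polyfit(L[:,0],L[:,2],1),"width",np.median(L[:,2]-L[:,1]))
lines((.585,.69,-.3,.32),.007,.02,1)
lines((.43,.585,.02,.36),.007,.02,1)
w=W.reshape(-1,3); w=w[(w[:,2]>.05)&(w[:,2]<.08)&(w[:,0]>.44)&(w[:,0]<.57)&(w[:,1]>.03)&(w[:,1]<.36)]
print("jaw tops",len(w),np.round(w.max(0),3)); 
h=np.histogram(w[:,1],bins=np.arange(.03,.36,.006)); print(list(zip(np.round(h[1],3),h[0])))
```

```text
yrange -0.29785639596848673 0.30095618860486595 lo fit [0.01534367 0.59922175] hi fit [0.01421066 0.67071986] width 0.07152480768280423
yrange 0.04572677413692868 0.3467058333200378 lo fit [-0.03664746  0.44928505] hi fit [-0.04938235  0.5780656 ] width 0.1275655820033682
jaw tops 321 [0.564 0.324 0.06 ]
[(np.float64(0.03), np.int64(0)), (np.float64(0.036), np.int64(0)), (np.float64(0.042), np.int64(0)), (np.float64(0.048), np.int64(0)), (np.float64(0.054), np.int64(0)), (np.float64(0.06), np.int64(0)), (np.float64(0.066), np.int64(6)), (np.float64(0.072), np.int64(23)), (np.float64(0.078), np.int64(15)), (np.float64(0.084), np.int64(0)), (np.float64(0.09), np.int64(9)), (np.float64(0.096), np.int64(22)), (np.float64(0.102), np.int64(12)), (np.float64(0.108), np.int64(1)), (np.float64(0.114), np.int64(0)), (np.float64(0.12), np.int64(0)), (np.float64(0.126), np.int64(0)), (np.float64(0.132), np.int64(0)), (np.float64(0.138), np.int64(8)), (np.float64(0.144), np.int64(18)), (np.float64(0.15), np.int64(11)), (np.float64(0.156), np.int64(1)), (np.float64(0.162), np.int64(10)), (np.float
[... 347 characters left out ...]
228), np.int64(0)), (np.float64(0.234), np.int64(11)), (np.float64(0.24), np.int64(19)), (np.float64(0.246), np.int64(7)), (np.float64(0.252), np.int64(0)), (np.float64(0.258), np.int64(0)), (np.float64(0.264), np.int64(0)), (np.float64(0.27), np.int64(0)), (np.float64(0.276), np.int64(1)), (np.float64(0.282), np.int64(5)), (np.float64(0.288), np.int64(21)), (np.float64(0.294), np.int64(14)), (np.float64(0.3), np.int64(0)), (np.float64(0.306), np.int64(12)), (np.float64(0.312), np.int64(22)), (np.float64(0.318), np.int64(8)), (np.float64(0.324), np.int64(0)), (np.float64(0.33), np.int64(0)), (np.float64(0.336), np.int64(0)), (np.float64(0.342), np.int64(0)), (np.float64(0.348), np.int64(0))]
```

View pics/rack.png

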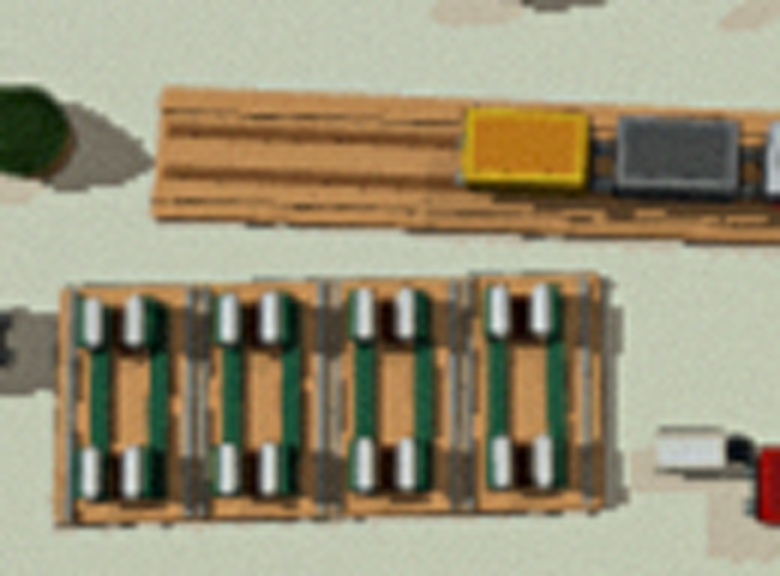

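Run:
```python
s=open('h.py').read()
i=s.index('    a=np.degrees'); s=s[:i]+'''    a=np.degrees(np.arctan2(M[1,0],M[0,0])); print("x yaw",round(a,2),"turn y rad", None if tx is None else round(-np.radians((tx-a+180)%360-180),3),"tool y",np.round(M[:,1],4))
    return o
'''
open('h.py','w').write(s)
from h import *
W=cloud(dict(np.load("top0.npz"))).reshape(-1,3)
w=W[(abs(W[:,0]-.507)<.015)&(W[:,1]>.03)&(W[:,1]<.36)]; print([(int(round(a*1000)),int(round(b*1000))) for a,b in w[np.argsort(w[:,1])][::5][:,1:]])
go(.459,-.298,.12,-81.9)
```

```text
[(31, 1), (32, 0), (34, 3), (35, -2), (38, -2), (39, -1), (41, 0), (42, 0), (45, -2), (47, 16), (48, 6), (51, 15), (51, 12), (54, 11), (55, 11), (57, 15), (58, 17), (61, 8), (64, 10), (64, 11), (67, 15), (68, 13), (70, 18), (70, 16), (73, 19), (74, 17), (77, 19), (80, 13), (81, 13), (83, 15), (84, 9), (87, 15), (87, 9), (90, 10), (91, 10), (94, 10), (96, 13), (97, 11), (99, 20), (100, 16), (102, 19), (103, 21), (106, 16), (107, 16), (109, 12), (110, 17), (113, 8), (116, 14), (117, 12), (119, 18), (119, 13), (122, 14), (123, 10), (126, 9), (126, 8), (129, 17), (130, 14), (133, 8), (133, 11), (136, 12), (137, 7), (139, 7), (140, 11), (142, 18), (143, 13), (145, 20), (147, 23), (149, 21), (152, 8), (153, 10), (156, 15), (156, 12), (159, 12), (161, 17), (163, 10), (165, 11), (166, 9), (168, 12), (169, 11), (171, 21), (172, 14), (174, 17), (177, 21), (178, 16), (181, 16), (181, 16), (185, 16), (186, 7), (188, 13), (189, 11), (191, 16), (193, 18), (194, 19), (197, 14), (199, 12), (201, 13), (201, 14), (205, 13), (205, 11), (208, 14), (210, 14), (212, 8), (213, 17), (214, 16), (216, 22), (2
[... 298 characters left out ...]
6, 16), (267, 13), (270, 15), (271, 8), (273, 16), (275, 15), (277, 13), (279, 13), (281, 9), (283, 12), (284, 10), (285, 19), (286, 18), (288, 20), (290, 21), (292, 18), (296, 11), (297, 7), (299, 11), (300, 11), (303, 9), (304, 10), (307, 13), (308, 15), (310, 14), (312, 19), (313, 13), (315, 13), (316, 15), (318, 18), (319, 14), (321, 14), (322, 19), (324, 18), (327, 15), (329, 10), (331, 14), (333, 21), (334, 19), (335, 15), (338, 14), (339, 16), (342, 12), (343, 13), (349, -2), (351, 3), (352, -1), (355, 2), (356, 1), (358, 1)]
t 0.1 shift cm [-15.02   7.2   34.57] F [ 0.6 -0.1  0.8] op 0.999 pos [ 0.1758 -0.5469  0.1917]
x yaw -72.19 turn y rad 0.169 tool y [-2.0e-04  1.6e-03 -1.0e+00]
```

```bash
python3 -m jog '[[[0,0,0],[0,0.085,0],8.54],[[0,0,0],[0,0.085,0],8.54],[[-0.95,0.72,3.6],[0,0,0],6],[[-0.95,0.72,3.6],[0,0,0],6],[[-0.95,0.72,3.6],[0,0,0],6],[[-0.95,0.72,3.6],[0,0,0],6],[[-0.95,0.72,3.6],[0,0,0],6],[[-0.95,0.72,3.6],[0,0,0],6],[[-0.95,0.72,3.6],[0,0,0],6],[[-0.95,0.72,3.6],[0,0,0],6],[[-0.95,0.72,3.6],[0,0,0],6],[[-0.95,0.72,3.6],[0,0,0],6]]'; python3 -c "
from h import *
go(.459,-.298,.12,-81.9)"
```

```text
time_s: 1.1
eef_pos: [0.526, -0.4031, 0.1124]
eef_rot: [-0.528, 0.529, -0.472, 0.468]
wrist_force: [0.3, -0.7, 0.0]
opening: 0.701
t 1.1 shift cm [-11.22  -0.68  -5.43] F [ 0.3 -0.7  0. ] op 0.701 pos [ 0.526  -0.4031  0.1124]
x yaw -83.3 turn y rad -0.024 tool y [-0.0054  0.0041 -1.    ]
```

```bash
python3 -m jog '[[[-2.8,-0.1,-1.36],[0,-0.024,0],6],[[-2.8,-0.1,-1.36],[0,0,0],6],[[-2.8,-0.1,-1.36],[0,0,0],6],[[-2.8,-0.1,-1.36],[0,0,0],6],[[0,0,0],[0,0,0],6]]'; python3 -c "
from h import *
c=imaging.camera('wrist');cv2.imwrite('pics/w1.png',c['frame'][:,:,::-1])
W=cloud(c); o=go(.459,-.298,.12,-81.9)
print(c['t'],c['R'])
w=W.reshape(-1,3); m=(w[:,2]>.012)&(w[:,2]<.035)&(abs(w[:,0]-.459)<.09)&(abs(w[:,1]+.298)<.05); print(m.sum(), cv2.minAreaRect((w[m][:,:2]*1000).astype(np.float32)))"
```

```text
time_s: 1.52
eef_pos: [0.4576, -0.2856, 0.1007]
eef_rot: [0.538, -0.535, 0.472, -0.449]
wrist_force: [-0.1, 0.0, -0.5]
opening: 0.7
t 1.57 shift cm [ 0.94 -1.87 -0.2 ] F [ 0.4  0.1 -0.4] op 0.703 pos [ 0.4592 -0.288   0.1015]
x yaw -81.31 turn y rad 0.01 tool y [-0.0193  0.0218 -0.9996]
[-0.34995092  0.36846     0.44020949] [[ 0.15182305 -0.98805288 -0.02648138]
 [-0.92919766 -0.15181062  0.33696474]
 [-0.33695914 -0.02655258 -0.94114478]]
3553 ((459.0726318359375, -297.95013427734375), (117.33859252929688, 26.0202693939209), 7.43694543838501)
```

View pics/w1.png

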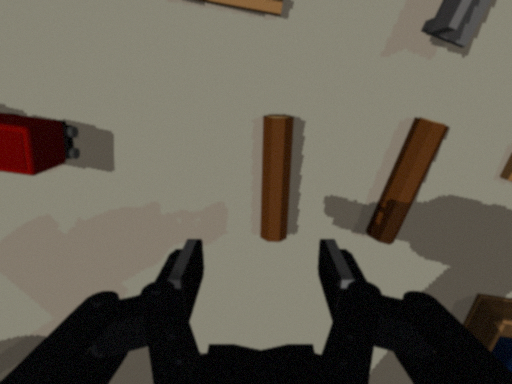

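```bash
python3 - <<'E'
s=open('h.py').read()
i=s.index('    a=np.degrees'); s=s[:i]+'''    a=np.degrees(np.arctan2(M[1,0],M[0,0])); t=np.radians(a if tx is None else tx); X=np.array([np.cos(t),np.sin(t),0]);Y=np.array([0,0,-1.])
    T=np.stack([X,Y,np.cross(X,Y)],1); print("x yaw",round(a,2),"turn",np.round(Ro.from_matrix(M.T@T).as_rotvec(),3), "shift after turn",np.round(T.T@(np.array([x,y,z])-o["eef_pos"])*100,2))
    return o
'''
open('h.py','w').write(s)
E
python3 -c "
from h import *
go(.459,-.298,.05,-82.5)"
```

```text
t 1.57 shift cm [ 1.11  5.13 -0.08] F [ 0.4  0.1 -0.4] op 0.703 pos [ 0.4592 -0.288   0.1015]
x yaw -81.31 turn [ 0.016  0.021 -0.024] shift after turn [ 0.99  5.15 -0.15]
```

```bash
python3 -m jog '[[[0,0,0],[0.016,0.021,-0.024],6],[[0.5,1,-0.1],[0,0,0],6],[[0.5,2,0],[0,0,0],6],[[0,2,0],[0,0,0],6],[[0,0,0],[0,0,0],6]]'; python3 -c "
from h import *
go(.459,-.298,.003,-82.5)"
```

```text
time_s: 1.98
eef_pos: [0.4626, -0.3038, 0.0508]
eef_rot: [-0.531, 0.532, -0.463, 0.469]
wrist_force: [-0.3, 0.2, -0.8]
opening: 0.704
t 1.98 shift cm [-0.65  4.78 -0.3 ] F [-0.3  0.2 -0.8] op 0.704 pos [ 0.4626 -0.3038  0.0508]
x yaw -82.46 turn [-0.004  0.001  0.007] shift after turn [-0.62  4.78 -0.28]
```

```bash
python3 -m jog '[[[-0.6,1.5,-0.28],[-0.004,0,0.007],6],[[0,2,0],[0,0,0],6],[[0,1,0],[0,0,0],6],[[0,0,0],[0,0,0],6],[[0,0,0],[0,0,0],6]]'; python3 -c "
from h import *
go(.459,-.298,.003,-82.5)"
```

```text
time_s: 2.4
eef_pos: [0.4608, -0.3039, 0.0045]
eef_rot: [0.532, -0.531, 0.466, -0.466]
wrist_force: [0.5, -0.5, -0.1]
opening: 0.704
t 2.4 shift cm [-0.61  0.15 -0.1 ] F [ 0.5 -0.5 -0.1] op 0.704 pos [ 0.4608 -0.3039  0.0045]
x yaw -82.54 turn [-0.    -0.001 -0.   ] shift after turn [-0.61  0.15 -0.1 ]
```

```bash
python3 -m jog '[[[-0.6,0,-0.1],[0,0,0],6],[[0,0.1,0],[0,0,0],0],[[0,0,0],[0,0,0],0],[[0,0,0],[0,0,0],0],[[0,0,0],[0,0,0],0],[[0,0,0],[0,0,0],0]]'; python3 -m jog '[[[0,-1,0],[0,0,0],0],[[0,-3.5,0],[0,0,0],0],[[0,-4,0],[0,0,0],0],[[0,-3,0],[0,0,0],0],[[0,0,0],[0,0,0],0]]';python3 -c "
from h import *
go(.507,.159,.11,-87.6)"
```

```text
time_s: 2.9
eef_pos: [0.4615, -0.3003, 0.008]
eef_rot: [-0.531, 0.532, -0.464, 0.469]
wrist_force: [-0.1, -0.2, 0.1]
opening: 0.008
time_s: 3.32
eef_pos: [0.4594, -0.2982, 0.1283]
eef_rot: [0.532, -0.532, 0.466, -0.467]
wrist_force: [0.8, -0.4, 1.7]
opening: -0.003
t 3.32 shift cm [-44.71   1.79  10.67] F [ 0.8 -0.4  1.7] op -0.003 pos [ 0.4594 -0.2982  0.1283]
x yaw -82.51 turn [-0.001  0.089  0.001] shift after turn [-45.48   1.83   6.67]
```

```bash
python3 -c "
from h import *
c=imaging.camera('wrist');cv2.imwrite('pics/w2.png',c['frame'][:,:,::-1])
W=cloud(c)
w=W.reshape(-1,3); m=(w[:,2]>.012)&(w[:,2]<.035)&(abs(w[:,0]-.459)<.1)&(abs(w[:,1]+.298)<.065); print(m.sum(), cv2.minAreaRect((w[m][:,:2]*1000).astype(np.float32)))"
```

```text
2968 ((458.9934387207031, -297.96923828125), (117.3577880859375, 26.0413875579834), 7.54747200012207)
```

View pics/w2.png

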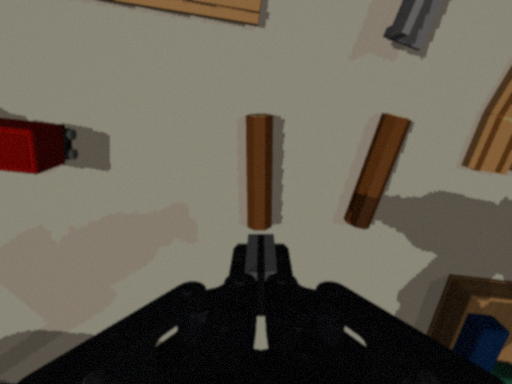

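```bash
python3 -c "
from h import *
c=imaging.camera('wrist');W=cloud(c)
for v in (236,240,250,265): print(W[v,260], c['depth'][v,260])
o=ctrl.get_obs();print(o['eef_pos'],o['opening'],o['time_s'])
P=c['K']@(c['R']@o['eef_pos']+c['t']);print('tcp px',P[:2]/P[2]); print('cam',-c['R'].T@c['t'])"
```

```text
[ 0.47070339 -0.29667138  0.17217854] 0.15142155
[nan nan nan] 0.0
[ 0.46998479 -0.29677694  0.18462692] 0.13986231
[ 0.47076881 -0.29668643  0.19825436] 0.12670061
[ 0.4575368  -0.296402    0.12366228] 0.0016839262837868149 3.4167
tcp px [257.10973611 219.347673  ]
cam [ 0.54135891 -0.28752493  0.30792871]
```

```bash
python3 -c "
from h import *
c=dict(np.load('scene0.npz'))
for z in (.192,.205,.24,.25):
  P=c['K']@(c['R']@np.array([.1758,-.5469,z])+c['t']);print(z,P[:2]/P[2]*1.5625)
W=cloud(c)
for u,v in((79,118),(80,122),(130,118),(131,121)): print(W[int(v/1.5625),int(u/1.5625)])
o=ctrl.get_obs();print(o['q'],o['eef_pos'])"
```

```text
0.192 [111.76976843 147.95105458]
0.205 [110.34131584 141.74224531]
0.24 [106.41571858 124.67952654]
0.25 [105.27221641 119.70926224]
[ 0.20032087 -0.58830216  0.26204091]
[ 0.19669265 -0.58909122  0.25183244]
[ 0.1704895  -0.49986522  0.25334384]
[-0.55012202 -0.74412305  0.04469756]
[-7.92764025e-01  1.90506333e-01  1.74261527e+00  1.88765902e-04
  1.21267867e+00  6.47434578e-01] [ 0.4575368  -0.296402    0.12366228]
```

```bash
python3 -m jog '[[[0,0,0],[0,0,0],5],[[0,2,0],[0,0,0],5],[[0,4,0],[0,0,0],5],[[0,3,0],[0,0,0],5],[[0,2,0],[0,0,0],5],[[0,0,0],[0,0,0],5]]'; python3 -c "
from h import *
o=go(.459,-.298,-.035,-82.5)
c=imaging.camera('wrist');W=cloud(c);d=c['depth']
w=W[(d>0)&(d<.2)];print(len(w));
for s in(-1,1):
  v=w[(w[:,1]+.298)*s>0]; v=v[abs(v[:,0]-.459)<.03]; print(np.percentile(v[:,2],[0,1,3]),v[np.argsort(v[:,2])[:5]])
print(ctrl.get_obs()['eef_pos'],ctrl.get_obs()['opening'])
"
```

```text
time_s: 3.92
eef_pos: [0.4547, -0.2936, 0.0061]
eef_rot: [0.532, -0.531, 0.469, -0.463]
wrist_force: [-1.1, 1.0, -0.9]
opening: 0.585
t 3.92 shift cm [0.52 4.1  0.39] F [-1.1  1.  -0.9] op 0.585 pos [ 0.4547 -0.2936  0.0061]
x yaw -82.53 turn [ 0.005 -0.    -0.007] shift after turn [0.49 4.11 0.37]
143982
[-1.39383989e-03 -3.93012807e-04  4.30037748e-05] [[ 0.48391034 -0.38616857 -0.00139384]
 [ 0.48328754 -0.31826905 -0.00132975]
 [ 0.48806391 -0.31280265 -0.00130842]
 [ 0.48491542 -0.34598473 -0.00128829]
 [ 0.48580833 -0.35785477 -0.00127198]]
[-0.0021044  -0.00093901 -0.00061048] [[ 0.48736203 -0.14991086 -0.0021044 ]
 [ 0.47103804 -0.12541195 -0.00195297]
 [ 0.48898211 -0.13297129 -0.00181696]
 [ 0.48521512 -0.13809838 -0.00175985]
 [ 0.47911415 -0.16573608 -0.00174671]]
[ 0.4552387  -0.29407774  0.00756843] 0.582384778962783
```

```bash
python3 -m jog '[[[0.3,1,0.3],[0,0,0],5],[[0.1,1,0.1],[0,0,0],5],[[0,1,0],[0,0,0],5],[[0,0.6,0],[0,0,0],5],[[0,0,0],[0,0,0],5]]';  python3 -c "
from h import *
o=go(.459,-.298,-.042,-82.5)
c=imaging.camera('wrist');W=cloud(c);cv2.imwrite('pics/w3.png',c['frame'][:,:,::-1])
"
```

```text
time_s: 4.38
eef_pos: [0.4606, -0.2982, -0.0284]
eef_rot: [0.532, -0.531, 0.469, -0.464]
wrist_force: [0.6, 0.1, -0.1]
opening: 0.586
t 4.38 shift cm [-0.04  1.37 -0.15] F [ 0.6  0.1 -0.1] op 0.586 pos [ 0.4606 -0.2982 -0.0284]
x yaw -82.51 turn [ 0.004 -0.    -0.005] shift after turn [-0.04  1.36 -0.15]
```

View pics/w3.png

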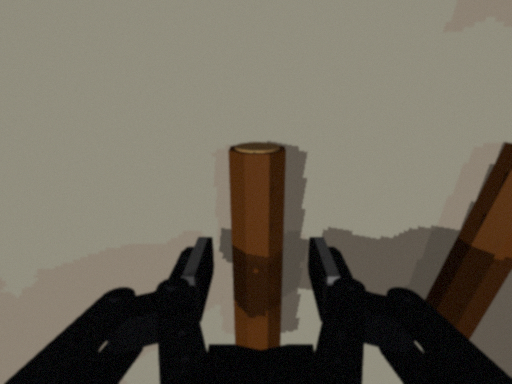

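```bash
python3 -m jog '[[[0,0.7,-0.1],[0.004,0,-0.005],5],[[0,0.4,0],[0,0,0],5],[[0,0,0],[0,0,0],0],[[0,0,0],[0,0,0],0],[[0,0,0],[0,0,0],0],[[0,0,0],[0,0,0],0]]';  python3 -c "
from h import *
o=go(.459,-.298,-.042,-82.5)
"
```

```text
time_s: 4.93
eef_pos: [0.461, -0.2998, -0.0375]
eef_rot: [-0.532, 0.532, -0.464, 0.468]
wrist_force: [-0.3, 0.4, -0.8]
opening: 0.29
t 4.93 shift cm [-0.2   0.45 -0.18] F [-0.3  0.4 -0.8] op 0.29 pos [ 0.461  -0.2998 -0.0375]
x yaw -82.5 turn [-0.003  0.     0.004] shift after turn [-0.2   0.45 -0.17]
```

```bash
python3 -m jog '[[[0,0,0],[0,0,0],4],[[0,0,0],[0,0,0],4],[[0,0.5,-0.15],[0,0,0],4],[[0,0,0],[0,0,0],0],[[0,0,0],[0,0,0],0],[[0,0,0],[0,0,0],0],[[0,0,0],[0,0,0],0]]'; python3 -c "
from h import *
go(.459,-.298,-.042,-82.5)"; python3 -m jog '[[[0,-1,0],[0,0,0],0],[[0,-3,0],[0,0,0],0],[[0,-3,0],[0,0,0],0],[[0,-3,0],[0,0,0],0],[[0,-1,0],[0,0,0],0],[[0,0,0],[0,0,0],0]]';python3 -c "
from h import *
go(.507,.159,.07,-87.6)"
```

```text
time_s: 5.52
eef_pos: [0.4626, -0.3018, -0.0382]
eef_rot: [0.532, -0.531, 0.462, -0.47]
wrist_force: [-0.0, -0.6, -0.0]
opening: 0.288
t 5.52 shift cm [-0.43  0.37 -0.31] F [-0.  -0.6 -0. ] op 0.288 pos [ 0.4626 -0.3018 -0.0382]
x yaw -82.5 turn [-0.008  0.     0.008] shift after turn [-0.42  0.38 -0.31]
time_s: 6.02
eef_pos: [0.4583, -0.2986, 0.0738]
eef_rot: [0.532, -0.531, 0.466, -0.467]
wrist_force: [0.2, -0.3, -1.2]
opening: 0.288
t 6.02 shift cm [-44.74   0.37  10.78] F [ 0.2 -0.3 -1.2] op 0.288 pos [ 0.4583 -0.2986  0.0738]
x yaw -82.53 turn [-0.002  0.089  0.001] shift after turn [-45.52   0.38   6.78]
```

```bash
python3 -m jog '[[[0,0,0],[-0.002,0.089,0.001],0],[[-2,0,0.5],[0,0,0],0],[[-3.9,0,0.58],[0,0,0],0],[[-3.9,0,0.58],[0,0,0],0],[[-3.9,0,0.58],[0,0,0],0],[[-3.9,0,0.58],[0,0,0],0],[[-3.9,0,0.58],[0,0,0],0],[[-3.9,0,0.58],[0,0,0],0],[[-3.9,0,0.58],[0,0,0],0],[[-3.9,0,0.58],[0,0,0],0],[[-3,0,0.5],[0,0,0],0],[[0,0,0],[0,0,0],0]]'; python3 -c "
from h import *
go(.510,.159,.07,-87.6)"
```

```text
time_s: 7.02
eef_pos: [0.4956, 0.0784, 0.0599]
eef_rot: [-0.504, 0.509, -0.497, 0.49]
wrist_force: [-0.6, -0.2, -0.1]
opening: 0.285
t 7.02 shift cm [-8.02 -1.01  1.64] F [-0.6 -0.2 -0.1] op 0.285 pos [0.4956 0.0784 0.0599]
x yaw -88.5 turn [ 0.012 -0.016 -0.002] shift after turn [-7.99 -1.01  1.77]
```

```bash
python3 -m jog '[[[-3,-0.5,0.6],[0.012,-0.016,-0.002],0],[[-3,-0.3,0.6],[0,0,0],0],[[-1.5,-0.2,0.3],[0,0,0],0],[[0,0,0],[0,0,0],0],[[0,0,0],[0,0,0],0]]'; python3 -c "
from h import *
go(.510,.159,.02,-87.6)
c=imaging.camera('wrist');cv2.imwrite('pics/w4.png',c['frame'][:,:,::-1])"
```

```text
time_s: 7.43
eef_pos: [0.5031, 0.1577, 0.0625]
eef_rot: [-0.509, 0.514, -0.49, 0.486]
wrist_force: [0.2, -0.2, -1.1]
opening: 0.291
t 7.43 shift cm [-0.1   4.24  0.74] F [ 0.2 -0.2 -1.1] op 0.291 pos [0.5031 0.1577 0.0625]
x yaw -87.31 turn [0.01  0.005 0.001] shift after turn [-0.1   4.25  0.7 ]
```

View pics/w4.png

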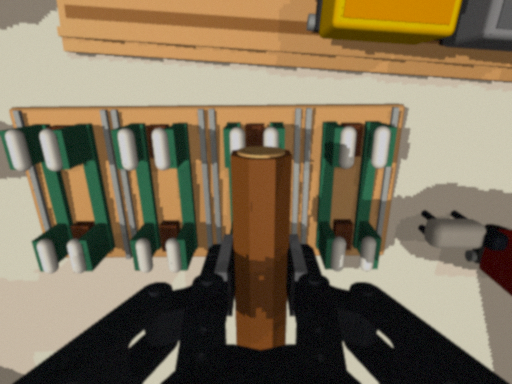

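```bash
python3 -m jog '[[[0,1,0.4],[0.01,0.005,0.001],0],[[-0.1,1.2,0.3],[0,0,0],0],[[0,1.2,0],[0,0,0],0],[[0,0.5,0],[0,0,0],0],[[0,0,0],[0,0,0],0]]'; python3 -c "
from h import *
go(.510,.159,-.016,-87.6)"
```

```text
time_s: 7.9
eef_pos: [0.5088, 0.1531, 0.0186]
eef_rot: [-0.507, 0.51, -0.492, 0.49]
wrist_force: [-0.1, -1.0, -0.9]
opening: 0.289
t 7.9 shift cm [-0.59  3.45  0.16] F [-0.1 -1.  -0.9] op 0.289 pos [0.5088 0.1531 0.0186]
x yaw -87.95 turn [ 0.004 -0.006  0.001] shift after turn [-0.59  3.46  0.15]
```

```bash
python3 -m jog '[[[-0.4,0,0.1],[0.004,-0.006,0.001],0],[[0,0,0],[0,0,0],0],[[0,0,0],[0,0,0],0]]'; python3 -m jog '[[[0,0,0],[0,0,0],0]]'; python3 -m jog '[[[0,0,0],[0,0,0],0]]';python3 -c "
from h import *
go(.510,.159,-.016,-87.6)"
```

```text
time_s: 8.15
eef_pos: [0.5092, 0.1558, 0.0179]
eef_rot: [-0.509, 0.51, -0.49, 0.49]
wrist_force: [0.1, 0.3, -0.2]
opening: 0.292
time_s: 8.23
eef_pos: [0.5096, 0.1559, 0.0183]
eef_rot: [-0.51, 0.51, -0.49, 0.49]
wrist_force: [-0.3, -0.8, -0.5]
opening: 0.293
time_s: 8.32
eef_pos: [0.51, 0.1559, 0.0188]
eef_rot: [-0.51, 0.51, -0.49, 0.49]
wrist_force: [-0.4, 0.1, -0.5]
opening: 0.288
t 8.32 shift cm [-0.31  3.48  0.02] F [-0.4  0.1 -0.5] op 0.288 pos [0.51   0.1559 0.0188]
x yaw -87.69 turn [ 0.    -0.002  0.   ] shift after turn [-0.31  3.48  0.02]
```

```bash
python3 -m jog '[[[-0.35,0,0],[0,0,0],0],[[0,0.4,0],[0,0,0],0],[[0,0.6,0],[0,0,0],0],[[0,0.6,0],[0,0,0],0],[[0,0.6,0],[0,0,0],0]]';python3 -c "
from h import *
go(.510,.159,-.016,-87.6)"
```

```text
time_s: 8.73
eef_pos: [0.5142, 0.1611, -0.0002]
eef_rot: [0.513, -0.508, 0.487, -0.492]
wrist_force: [-0.6, -0.1, 2.5]
opening: 0.293
t 8.73 shift cm [ 0.19  1.58 -0.45] F [-0.6 -0.1  2.5] op 0.293 pos [ 5.142e-01  1.611e-01 -2.000e-04]
x yaw -87.58 turn [-0.009  0.    -0.   ] shift after turn [ 0.19  1.58 -0.43]
```

```bash
python3 -m jog '[[[0,0.6,0],[0,0,0],0],[[0,0.6,0],[0,0,0],0],[[0,0.4,0],[0,0,0],0]]';python3 -c "
from h import *
go(.510,.159,-.016,-87.6)"
```

```text
time_s: 8.98
eef_pos: [0.5146, 0.1616, -0.0171]
eef_rot: [0.513, -0.508, 0.487, -0.491]
wrist_force: [-24.6, -3.3, 73.0]
opening: 0.292
t 8.98 shift cm [ 0.24 -0.11 -0.47] F [-24.6  -3.3  73. ] op 0.292 pos [ 0.5146  0.1616 -0.0171]
x yaw -87.46 turn [-0.01   0.002 -0.   ] shift after turn [ 0.24 -0.11 -0.47]
```

```bash
python3 -m jog '[[[0,-0.2,0],[0,0,0],0],[[0,0,0],[0,0,0],4.2],[[0,0,0],[0,0,0],4.2],[[0,0,0],[0,0,0],4.2],[[0,-1,0],[0,0,0],4.2],[[0,-3,0],[0,0,0],4.2],[[0,-3,0],[0,0,0],5],[[0,-3,0],[0,0,0],5],[[0,-2,0],[0,0,0],5],[[0,0,0],[0,0,0],5]]';python3 -c "
from h import *
go(.480,-.410,.07,-96.7)
c=imaging.camera('wrist');cv2.imwrite('pics/w5.png',c['frame'][:,:,::-1])
w=cloud(c).reshape(-1,3); m=(w[:,2]>.04)&(w[:,2]<.06)&(abs(w[:,0]-.507)<.06)&(abs(w[:,1]-.159)<.03)
print(m.sum(),np.median(w[m],0)); q=w[(abs(w[:,1]-.159)<.004)&(w[:,2]<.07)&(abs(w[:,0]-.507)<.09)]
q=q[np.argsort(q[:,0])]; print([(int(a*1000),int(b*1000)) for a,b in q[::25,[0,2]]])
c=imaging.camera('top');W=cloud(c)
w=W.reshape(-1,3);m=(w[:,2]>.012)&(w[:,2]<.04)&(abs(w[:,0]-.47)<.12)&(w[:,1]<-.3)&(w[:,1]>-.5)
print(m.sum(),cv2.minAreaRect((w[m][:,:2]*1000).astype(np.float32)))
"
```

```text
time_s: 9.82
eef_pos: [0.5095, 0.1605, 0.1073]
eef_rot: [-0.51, 0.511, -0.49, 0.489]
wrist_force: [0.6, 0.2, 0.3]
opening: 0.588
t 9.82 shift cm [56.87  3.75 -5.33] F [0.6 0.2 0.3] op 0.588 pos [0.5095 0.1605 0.1073]
x yaw -87.61 turn [0.001 0.159 0.   ] shift after turn [57.    3.73  3.72]
5205 [0.51793226 0.16069811 0.04830275]
[(417, 0), (421, 0), (453, 48), (456, 48), (459, 47), (461, 49), (464, 49), (467, 48), (470, 48), (472, 49), (475, 49), (478, 47), (480, 47), (483, 48), (485, 48), (488, 47), (491, 48), (494, 47), (496, 48), (498, 49), (500, 48), (503, 47), (506, 49), (508, 48), (510, 48), (513, 48), (515, 48), (517, 48), (519, 48), (521, 46), (524, 48), (526, 48), (529, 48), (531, 47), (533, 48), (535, 48), (537, 48), (539, 47), (541, 48), (543, 47), (546, 47), (548, 48), (550, 48), (552, 48), (554, 47), (556, 49), (558, 47), (560, 49), (562, 47), (564, 48), (566, 48), (567, 47), (569, 12), (570, 30), (571, 13), (573, 0), (575, 0), (578, 0), (580, 0), (582, 0), (585, 0), (588, 0), (590, 0), (593, 0), (595, 0)]
324 ((474.6702575683594, -415.2374572753906), (28.385316848754883, 117.8288345336914), 84.41771697998047)
```

View pics/w5.png

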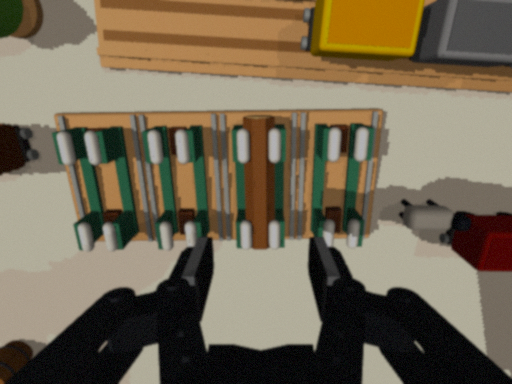

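```bash
python3 -m jog '[[[2,0,0],[0,0.075,0],5],[[2,0,0],[0,0.075,0],5],[[3.9,0,0.2],[0,0,0],5],[[3.9,0,0.3],[0,0,0],5],[[3.9,0,0.3],[0,0,0],5],[[3.9,0,0.3],[0,0,0],5],[[3.9,0,0.3],[0,0,0],5],[[3.9,0,0.3],[0,0,0],5],[[3.9,0,0.3],[0,0,0],5],[[3.9,0,0.3],[0,0,0],5],[[3.9,0,0.3],[0,0,0],5],[[3.9,0,0.3],[0,0,0],5]]';python3 -c "
from h import *
go(.4745,-.4153,.07,-96)"
```

```text
time_s: 10.92
eef_pos: [0.477, -0.276, 0.0819]
eef_rot: [0.468, -0.479, 0.537, -0.513]
wrist_force: [1.4, -0.0, -0.5]
opening: 0.588
t 10.92 shift cm [13.89  1.    1.24] F [ 1.4 -0.  -0.5] op 0.588 pos [ 0.477  -0.276   0.0819]
x yaw -95.99 turn [ 0.036  0.    -0.011] shift after turn [13.88  1.19  1.21]
```

```bash
python3 -m jog '[[[3.9,0,0.3],[0.036,0,-0.011],5],[[3.9,0,0.3],[0,0,0],5],[[3.5,0,0.3],[0,0,0],5],[[2,0,0],[0,0,0],5],[[0,0,0],[0,0,0],5],[[0,0,0],[0,0,0],5]]';python3 -c "
from h import *
c=imaging.camera('wrist')
w=cloud(c).reshape(-1,3);m=(w[:,2]>.012)&(w[:,2]<.035)&(abs(w[:,0]-.4745)<.09)&(abs(w[:,1]+.4153)<.05)
print(m.sum(),cv2.minAreaRect((w[m][:,:2]*1000).astype(np.float32)))
go(.4745,-.4153,-.01,-96)"
```

```text
time_s: 11.42
eef_pos: [0.4621, -0.4192, 0.0676]
eef_rot: [0.47, -0.471, 0.533, -0.523]
wrist_force: [-0.4, 1.2, -0.2]
opening: 0.587
4678 ((475.0471496582031, -415.321044921875), (25.948415756225586, 117.34819030761719), 83.49878692626953)
t 11.47 shift cm [-0.41  7.73  1.31] F [-0.5 -0.3 -0.1] op 0.587 pos [ 0.4619 -0.4187  0.0674]
x yaw -96.56 turn [ 0.012 -0.01  -0.01 ] shift after turn [-0.47  7.74  1.22]
```

```bash
python3 -m jog '[[[-0.4,1,0.7],[0.012,0,-0.01],5],[[0,2.5,0.6],[0,0,0],5],[[0,2.5,0],[0,0,0],5],[[0,2,0],[0,0,0],5],[[0,0.8,0],[0,0,0],5],[[0,0,0],[0,0,0],5]]';python3 -c "
from h import *
go(.475,-.4153,-.041,-96.5)"
```

```text
time_s: 11.97
eef_pos: [0.4762, -0.4053, -0.0264]
eef_rot: [0.473, -0.472, 0.528, -0.524]
wrist_force: [-0.9, 0.0, -0.3]
opening: 0.583
t 11.97 shift cm [ 1.02  1.45 -0.01] F [-0.9  0.  -0.3] op 0.583 pos [ 0.4762 -0.4053 -0.0264]
x yaw -96.17 turn [ 0.003  0.006 -0.005] shift after turn [ 1.01  1.46 -0.01]
```

```bash
python3 -m jog '[[[0.9,0,0],[0.003,0.006,-0.005],5],[[0,0.7,0],[0,0,0],5],[[0,0.7,0],[0,0,0],5],[[0,0.1,0],[0,0,0],5],[[0,0,0],[0,0,0],0],[[0,0,0],[0,0,0],0],[[0,0,0],[0,0,0],0],[[0,0,0],[0,0,0],0]]'; python3 -c "
from h import *
go(.475,-.4153,-.041,-96.5)"; python3 -m jog '[[[0,-1,0],[0,0,0],0],[[0,-3,0],[0,0,0],0],[[0,-3.5,0],[0,0,0],0],[[0,-3.5,0],[0,0,0],0],[[0,-1,0],[0,0,0],0],[[0,0,0],[0,0,0],0]]';python3 -c "
from h import *
c=imaging.camera('wrist')
w=cloud(c).reshape(-1,3);m=(w[:,2]>.012)&(w[:,2]<.035)&(abs(w[:,0]-.4745)<.09)&(abs(w[:,1]+.4153)<.05);print(m.sum())
go(.509,.088,.07,-87.6)"
```

```text
time_s: 12.63
eef_pos: [0.4781, -0.4151, -0.0374]
eef_rot: [-0.471, 0.471, -0.525, 0.529]
wrist_force: [0.1, 0.1, -0.8]
opening: 0.288
t 12.63 shift cm [ 0.05  0.35 -0.3 ] F [ 0.1  0.1 -0.8] op 0.288 pos [ 0.4781 -0.4151 -0.0374]
x yaw -96.44 turn [-0.004  0.001  0.003] shift after turn [ 0.05  0.36 -0.3 ]
time_s: 13.13
eef_pos: [0.4761, -0.4139, 0.0887]
eef_rot: [-0.471, 0.471, -0.527, 0.528]
wrist_force: [-0.1, 0.2, 0.3]
opening: 0.286
0
t 13.18 shift cm [-50.26   1.75  -2.41] F [ 1.1 -0.2 -0.2] op 0.291 pos [ 0.4763 -0.4141  0.0882]
x yaw -96.47 turn [-0.002 -0.155  0.002] shift after turn [-50.03   1.82   5.37]
```

```bash
python3 -m jog '[[[-1,0,0],[0,-0.078,0],0],[[-2,0,0.2],[0,-0.077,0],0],[[-3.9,0,0.4],[0,0,0],0],[[-3.9,0,0.45],[0,0,0],0],[[-3.9,0,0.45],[0,0,0],0],[[-3.9,0,0.45],[0,0,0],0],[[-3.9,0,0.45],[0,0,0],0],[[-3.9,0,0.45],[0,0,0],0],[[-3.9,0,0.45],[0,0,0],0],[[-3.9,0,0.45],[0,0,0],0],[[-3.9,0,0.45],[0,0,0],0],[[-3.9,0,0.45],[0,0,0],0]]';python3 -c "
from h import *
go(.512,.088,.05,-87.6)"
```

```text
time_s: 14.18
eef_pos: [0.4953, 0.0207, 0.0702]
eef_rot: [-0.506, 0.511, -0.498, 0.485]
wrist_force: [1.1, -0.4, -0.3]
opening: 0.289
t 14.18 shift cm [-6.65  2.03  1.94] F [ 1.1 -0.4 -0.3] op 0.289 pos [0.4953 0.0207 0.0702]
x yaw -88.05 turn [ 0.018 -0.008 -0.007] shift after turn [-6.65  2.02  1.95]
```

```bash
python3 -m jog '[[[-2.5,0.3,0.7],[0.018,-0.008,-0.007],0],[[-2,0.5,0.6],[0,0,0],0],[[-0.5,1,0.3],[0,0,0],0],[[0,1.5,0],[0,0,0],0],[[0,0,0],[0,0,0],0],[[0,0,0],[0,0,0],0]]';python3 -c "
from h import *
go(.512,.088,.018,-87.6)"
```

```text
time_s: 14.68
eef_pos: [0.5013, 0.0825, 0.0271]
eef_rot: [-0.511, 0.516, -0.491, 0.482]
wrist_force: [-0.1, 0.1, 0.2]
opening: 0.286
t 14.68 shift cm [-0.49  0.9   1.11] F [-0.1  0.1  0.2] op 0.286 pos [0.5013 0.0825 0.0271]
x yaw -86.95 turn [ 0.013  0.011 -0.003] shift after turn [-0.51  0.91  1.09]
```

```bash
python3 -m jog '[[[-0.4,0,0.6],[0.013,0.011,-0.003],0],[[0,0.4,0],[0,0,0],0],[[0,0.3,0],[0,0,0],0],[[0,0,0],[0,0,0],0],[[0,0,0],[0,0,0],0]]';python3 -c "
from h import *
go(.512,.088,-.015,-87.6)"
```

```text
time_s: 15.1
eef_pos: [0.5076, 0.084, 0.0191]
eef_rot: [-0.509, 0.509, -0.491, 0.491]
wrist_force: [-0.8, 0.5, -1.4]
opening: 0.294
t 15.1 shift cm [-0.38  3.41  0.46] F [-0.8  0.5 -1.4] op 0.294 pos [0.5076 0.084  0.0191]
x yaw -87.91 turn [ 0.    -0.005  0.001] shift after turn [-0.38  3.41  0.46]
```

```bash
python3 -m jog '[[[-0.3,0,0.1],[0,-0.005,0],0],[[0,0.4,0],[0,0,0],0],[[0,0.6,0],[0,0,0],0],[[0,0.6,0],[0,0,0],0],[[0,0.6,0],[0,0,0],0]]';python3 -c "
from h import *
go(.512,.088,-.015,-87.6)"; python3 -m jog '[[[0,0.6,0],[0,0,0],0],[[0,0.6,0],[0,0,0],0],[[0,0.2,0],[0,0,0],0]]';python3 -c "
from h import *
go(.512,.088,-.015,-87.6)"
```

```text
time_s: 15.52
eef_pos: [0.5133, 0.0874, -0.0]
eef_rot: [0.513, -0.508, 0.487, -0.492]
wrist_force: [-0.8, 2.0, 2.6]
opening: 0.287
t 15.52 shift cm [-0.06  1.5  -0.14] F [-0.8  2.   2.6] op 0.287 pos [ 0.5133  0.0874 -0.    ]
x yaw -87.61 turn [-0.009 -0.     0.   ] shift after turn [-0.06  1.5  -0.12]
time_s: 15.77
eef_pos: [0.5129, 0.0883, -0.0162]
eef_rot: [0.513, -0.508, 0.487, -0.491]
wrist_force: [-0.2, 1.9, -1.7]
opening: 0.286
t 15.77 shift cm [ 0.03 -0.12 -0.09] F [-0.2  1.9 -1.7] op 0.286 pos [ 0.5129  0.0883 -0.0162]
x yaw -87.51 turn [-0.009  0.002 -0.   ] shift after turn [ 0.03 -0.12 -0.09]
```

```bash
python3 -m jog '[[[0,0,0],[0,0,0],4.2],[[0,0,0],[0,0,0],4.2],[[0,0,0],[0,0,0],4.2],[[0,-1,0],[0,0,0],4.2],[[0,-3,0],[0,0,0],4.2],[[0,-3,0],[0,0,0],6],[[0,-3,0],[0,0,0],6],[[0,-2,0],[0,0,0],6],[[0,0,0],[0,0,0],6]]';python3 -c "
from h import *
c=imaging.camera('wrist');W=cloud(c)
w=W.reshape(-1,3)
for cx,cy in((.5096,.087),(.5066,.159)):
  q=w[(abs(w[:,1]-cy)<.004)&(w[:,2]<.07)&(abs(w[:,0]-.507)<.09)&(w[:,2]>.042)]; print(q[:,0].min(),q[:,0].max(),np.median(q[:,2]),np.polyfit(q[:,0],q[:,2],1))
go(.634,-.09,.07,-.85)"; python3 -m jog '[[[0,-2,0],[0,-0.12,0],6],[[0,0,0],[0,-0.12,0],6],[[0,0,0],[0,-0.12,0],6],[[0,0,0],[0,-0.12,0],6],[[0,0,0],[0,-0.12,0],6],[[0,0,0],[0,-0.12,0],6],[[0,0,0],[0,-0.12,0],6],[[0,0,0],[0,-0.12,0],6],[[0,0,0],[0,-0.12,0],6],[[0,0,0],[0,-0.12,0],6],[[0,0,0],[0,-0.12,0],6],[[0,0,0],[0,-0.12,0],6]]'; python3 -c "
from h import *
go(.634,-.0711,.07,-.85)"
```

```text
time_s: 16.52
eef_pos: [0.5094, 0.0869, 0.1094]
eef_rot: [0.51, -0.51, 0.489, -0.49]
wrist_force: [0.4, -0.1, -0.3]
opening: 0.701
0.45172352804056787 0.5689932631907934 0.048305176311352616 [-0.00458172  0.05058217]
0.45251845131333607 0.5699578448792308 0.04819889868919375 [-0.00723517  0.05181524]
t 16.57 shift cm [18.18  3.81 11.78] F [ 0.6  0.4 -0.7] op 0.706 pos [0.5089 0.0869 0.108 ]
x yaw -87.66 turn [-0.000e+00 -1.515e+00  1.000e-03] shift after turn [ 12.77   3.8  -17.5 ]
time_s: 17.57
eef_pos: [0.5002, 0.0859, 0.1188]
eef_rot: [-0.707, 0.707, -0.018, 0.007]
wrist_force: [0.5, 0.4, 0.3]
opening: 0.697
t 17.57 shift cm [ 13.99   4.69 -15.22] F [0.5 0.4 0.3] op 0.697 pos [0.5002 0.0859 0.1188]
x yaw -2.02 turn [ 0.001 -0.02  -0.015] shift after turn [ 13.61   4.88 -15.5 ]
```

```bash
python3 -m jog '[[[3,0,-3],[0,-0.02,-0.015],6],[[3,0,-3],[0,0,0],6],[[2.5,0.5,-3],[0,0,0],6],[[2.5,1,-3],[0,0,0],6],[[1,1,-2],[0,0,0],6],[[0.5,0,0],[0,0,0],6],[[0,0,0],[0,0,0],6],[[0,0,0],[0,0,0],6]]'; python3 -c "
from h import *
go(.634,-.0711,.03,-.85)"
```

```text
time_s: 18.23
eef_pos: [0.6206, -0.0598, 0.0816]
eef_rot: [0.708, -0.706, 0.006, 0.003]
wrist_force: [-0.9, -0.2, -0.0]
opening: 0.7
t 18.23 shift cm [ 1.41  5.14 -1.14] F [-0.9 -0.2 -0. ] op 0.7 pos [ 0.6206 -0.0598  0.0816]
x yaw -0.25 turn [-0.003  0.01  -0.013] shift after turn [ 1.35  5.16 -1.11]
```

```bash
python3 -m jog '[[[1.2,1,-0.9],[-0.003,0.01,-0.013],6],[[0.2,2,-0.2],[0,0,0],6],[[0,2,0],[0,0,0],6],[[0,0,0],[0,0,0],6],[[0,0,0],[0,0,0],6]]'; python3 -c "
from h import *
go(.634,-.0711,-.012,-.85)
c=imaging.camera('wrist');cv2.imwrite('pics/w6.png',c['frame'][:,:,::-1])"
```

```text
time_s: 18.65
eef_pos: [0.6323, -0.0647, 0.0317]
eef_rot: [0.707, -0.707, 0.003, -0.003]
wrist_force: [0.9, 0.0, 0.8]
opening: 0.7
t 18.65 shift cm [ 0.18  4.37 -0.65] F [0.9 0.  0.8] op 0.7 pos [ 0.6323 -0.0647  0.0317]
x yaw -0.54 turn [-0.001  0.005 -0.   ] shift after turn [ 0.18  4.37 -0.64]
```

View pics/w6.png

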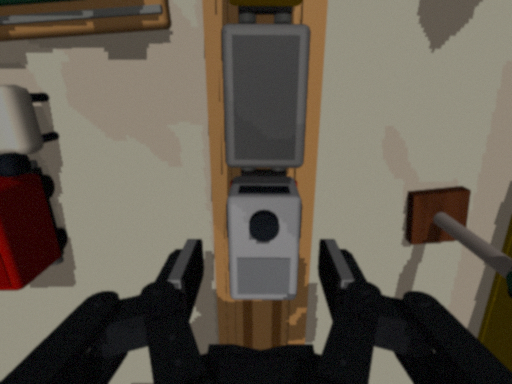

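```bash
python3 -m jog '[[[0.2,1.5,-0.6],[0,0.005,0],6],[[0,1.5,0],[0,0,0],6],[[0,1,0],[0,0,0],6],[[0,0,0],[0,0,0],6]]'; python3 -c "
from h import *
go(.634,-.0711,-.012,-.85)"; python3 -m jog '[[[0,0,0],[0,0,0],3.3],[[0,0,0],[0,0,0],3.3],[[0,0,0],[0,0,0],3.3],[[0,0,0],[0,0,0],3.3]]'; python3 -c "
from h import *
go(.634,-.0711,-.012,-.85)"
```

```text
time_s: 19.03
eef_pos: [0.636, -0.0699, -0.0077]
eef_rot: [-0.707, 0.707, -0.003, 0.006]
wrist_force: [-0.7, 0.0, -0.0]
opening: 0.705
t 19.03 shift cm [-0.2   0.43 -0.12] F [-0.7  0.  -0. ] op 0.705 pos [ 0.636  -0.0699 -0.0077]
x yaw -0.71 turn [0.001 0.002 0.005] shift after turn [-0.2   0.43 -0.12]
time_s: 19.37
eef_pos: [0.6357, -0.0699, -0.0083]
eef_rot: [-0.707, 0.707, -0.003, 0.006]
wrist_force: [0.1, -0.7, -1.4]
opening: 0.459
t 19.37 shift cm [-0.17  0.37 -0.12] F [ 0.1 -0.7 -1.4] op 0.459 pos [ 0.6357 -0.0699 -0.0083]
x yaw -0.73 turn [0.    0.002 0.003] shift after turn [-0.17  0.37 -0.12]
```

```bash
python3 -m jog '[[[0,0,-0.7],[0,0,0],3.3],[[0,0,-1.5],[0,0,0],3.3],[[0,0,-1.5],[0,0,0],3.3],[[0,0,-1.5],[0,0,0],3.3],[[0,0,-1.5],[0,0,0],3.3],[[0,0,-1.5],[0,0,0],3.3],[[0,0,-1.5],[0,0,0],3.3],[[0,0,-0.8],[0,0,0],3.3],[[0,0,0],[0,0,0],3.3]]'; python3 -c "
from h import *
go(.6325,-.171,-.012,-.85)"
```

```text
time_s: 20.12
eef_pos: [0.6341, -0.19, -0.0073]
eef_rot: [-0.706, 0.708, -0.004, 0.007]
wrist_force: [0.0, 0.4, -1.0]
opening: 0.46
t 20.12 shift cm [-0.19  0.46  1.9 ] F [ 0.   0.4 -1. ] op 0.46 pos [ 0.6341 -0.19   -0.0073]
x yaw -0.89 turn [ 0.002 -0.001  0.005] shift after turn [-0.19  0.47  1.9 ]
```

```bash
python3 -m jog '[[[0,0,0],[0,0,0],6],[[0,0,0],[0,0,0],6],[[0,0,0],[0,0,0],6],[[0,-2.5,0],[0,0,0],6],[[0,-3,0],[0,0,0],6],[[0,0,3],[0,0,0],6],[[0,0,3.9],[0,0,0],6],[[0,0,3.9],[0,0,0],6],[[0,0,3.9],[0,0,0],6],[[0,0,3.9],[0,0,0],6],[[0,0,3.9],[0,0,0],6],[[0,0,3.9],[0,0,0],6]]'; python3 -c "
from h import *
go(.6365,.0917,.03,-.85)"
```

```text
time_s: 21.12
eef_pos: [0.6394, 0.0824, 0.0524]
eef_rot: [-0.706, 0.708, -0.004, 0.011]
wrist_force: [0.1, -1.0, -0.6]
opening: 0.7
t 21.12 shift cm [-0.33  2.23  0.93] F [ 0.1 -1.  -0.6] op 0.7 pos [0.6394 0.0824 0.0524]
x yaw -1.17 turn [ 0.002 -0.006  0.01 ] shift after turn [-0.3   2.24  0.93]
```

```bash
python3 -m jog '[[[-0.3,0,0.3],[0.002,-0.006,0.01],6],[[0,1,0],[0,0,0],6],[[0,1,0],[0,0,0],6],[[0,0,0],[0,0,0],6],[[0,0,0],[0,0,0],6]]'; python3 -c "
from h import *
go(.6365,.0917,-.012,-.85)
W=cloud(imaging.camera('wrist')).reshape(-1,3)
m=(W[:,2]>.06)&(W[:,2]<.07)&(abs(W[:,0]-.635)<.03)&(W[:,1]>.055)&(W[:,1]<.3);print(W[m].min(0),W[m].max(0))"
```

```text
time_s: 21.53
eef_pos: [0.6342, 0.0974, 0.0306]
eef_rot: [0.708, -0.706, -0.0, -0.0]
wrist_force: [-0.1, -0.1, -0.4]
opening: 0.708
t 21.53 shift cm [ 0.23  4.26 -0.58] F [-0.1 -0.1 -0.4] op 0.708 pos [0.6342 0.0974 0.0306]
x yaw 0.01 turn [-0.002  0.015  0.   ] shift after turn [ 0.24  4.26 -0.57]
[0.61698044 0.05883886 0.06000301] [0.65752444 0.12530775 0.06941261]
```

```bash
python3 -m jog '[[[0.2,1.5,-0.5],[0,0.015,0],6],[[0,1.5,0],[0,0,0],6],[[0,0.8,0],[0,0,0],6],[[0,0,0],[0,0,0],6],[[0,0,0],[0,0,0],3.3],[[0,0,0],[0,0,0],3.3],[[0,0,0],[0,0,0],3.3],[[0,0,0],[0,0,0],3.3]]'; python3 -c "
from h import *
go(.638,.19,-.012,-.85)"
```

```text
time_s: 22.25
eef_pos: [0.6378, 0.0838, -0.0111]
eef_rot: [0.707, -0.707, 0.01, -0.01]
wrist_force: [-0.1, -0.3, -1.2]
opening: 0.459
t 22.25 shift cm [-0.28  0.1  10.62] F [-0.1 -0.3 -1.2] op 0.459 pos [ 0.6378  0.0838 -0.0111]
x yaw -1.63 turn [-0.001 -0.014  0.   ] shift after turn [-0.14  0.09 10.62]
```

```bash
python3 -m jog '[[[0,0,0.5],[0,-0.014,0],3.3],[[0,0,1.3],[0,0,0],3.3],[[0,0,1.3],[0,0,0],3.3],[[0,0,1.3],[0,0,0],3.3],[[0,0,1.3],[0,0,0],3.3],[[0,0,1.3],[0,0,0],3.3],[[0,0,1.3],[0,0,0],3.3],[[0,0,0.8],[0,0,0],3.3],[[0,0,0],[0,0,0],3.3]]'; python3 -c "
from h import *
go(.638,.182,-.012,-.85)"
```

```text
time_s: 23.0
eef_pos: [0.639, 0.1879, -0.0096]
eef_rot: [0.708, -0.706, 0.003, -0.004]
wrist_force: [0.7, -0.3, -1.2]
opening: 0.461
t 23.0 shift cm [-0.1   0.23 -0.59] F [ 0.7 -0.3 -1.2] op 0.461 pos [ 0.639   0.1879 -0.0096]
x yaw -0.56 turn [-0.002  0.005  0.002] shift after turn [-0.1   0.24 -0.59]
```

```bash
python3 -m jog '[[[0,0,0],[0,0,0],6.5],[[0,0,0],[0,0,0],6.5],[[0,0,0],[0,0,0],6.5],[[0,-2.5,0],[0,0,0],6.5],[[0,-3,0],[0,0,0],6.5],[[-2.5,-1.5,1],[0,0,0],6.5],[[-3,0,2.4],[0,-0.06,0],6.5],[[-2.8,0,2.8],[0,-0.06,0],6.5],[[0,0,3.9],[0,0,0],6.5],[[0,0,3.9],[0,0,0],6.5],[[0,0,3],[0,0,0],6.5],[[0,0,0],[0,0,0],6.5]]'; python3 -c "
from h import *
go(.5287,.412,.03,6.3)"
```

```text
time_s: 24.0
eef_pos: [0.543, 0.3524, 0.0649]
eef_rot: [0.706, -0.706, -0.037, 0.034]
wrist_force: [0.0, -0.6, 0.4]
opening: 0.761
t 24.0 shift cm [-0.84  3.49  6.07] F [ 0.  -0.6  0.4] op 0.761 pos [0.543  0.3524 0.0649]
x yaw 5.71 turn [-0.    -0.01   0.005] shift after turn [-0.76  3.49  6.08]
```

```bash
python3 -m jog '[[[-0.4,0,2],[0,-0.01,0.005],6.5],[[-0.3,0,2],[0,0,0],6.5],[[0,0,1.5],[0,0,0],6.5],[[0,0,0],[0,0,0],6.5],[[0,0,0],[0,0,0],6.5]]'; python3 -c "
from h import *
go(.5287,.412,-.02,6.3)
W=cloud(imaging.camera('wrist')).reshape(-1,3)
m=(W[:,2]>.05)&(W[:,2]<.062)&(abs(W[:,0]-.53)<.06)&(abs(W[:,1]-.41)<.06);print(m.sum(),cv2.minAreaRect((W[m][:,:2]*1000).astype(np.float32)))"
```

```text
time_s: 24.42
eef_pos: [0.5318, 0.4061, 0.0655]
eef_rot: [-0.706, 0.706, 0.039, -0.038]
wrist_force: [-0.3, -1.1, -0.1]
opening: 0.761
t 24.42 shift cm [-0.25  8.55  0.63] F [-0.3 -1.1 -0.1] op 0.761 pos [0.5318 0.4061 0.0655]
x yaw 6.23 turn [ 0.001 -0.001  0.001] shift after turn [-0.24  8.55  0.62]
5448 ((529.5293579101562, 414.0520935058594), (41.95292663574219, 65.51707458496094), 6.0451154708862305)
```

```bash
python3 -m jog '[[[-0.2,2,0.7],[0,0,0],6.5],[[0,2.5,0.1],[0,0,0],6.5],[[0,2.5,0],[0,0,0],6.5],[[0,1.2,0],[0,0,0],6.5],[[0,0,0],[0,0,0],6.5]]'; python3 -c "
from h import *
go(.5295,.414,-.022,6.1)"
```

```text
time_s: 24.88
eef_pos: [0.5349, 0.4088, -0.0162]
eef_rot: [-0.706, 0.706, 0.038, -0.034]
wrist_force: [-0.6, -0.8, -0.1]
opening: 0.763
t 24.88 shift cm [-0.49  0.58  0.57] F [-0.6 -0.8 -0.1] op 0.763 pos [ 0.5349  0.4088 -0.0162]
x yaw 5.84 turn [ 0.001 -0.005  0.007] shift after turn [-0.48  0.58  0.57]
```

Close the grip and lift.

```bash
python3 -m jog '[[[-0.4,0.5,0.5],[0,-0.005,0.007],6.5],[[0,0,0],[0,0,0],6.5],[[0,0,0],[0,0,0],3.2],[[0,0,0],[0,0,0],3.2],[[0,0,0],[0,0,0],3.2],[[0,0,0],[0,0,0],3.2],[[0,0,0],[0,0,0],3.2]]'; python3 -c "
from h import *
go(.5295,.414,-.022,6.1)"; python3 -m jog '[[[0,-1,0],[0,0,0],3.2],[[0,-3,0],[0,0,0],3.2],[[0,-3,0],[0,0,0],3.2],[[0,-3,0],[0,0,0],3.2],[[0,-1,0],[0,0,0],3.2],[[0,0,0],[0,0,0],3.2]]'; python3 -c "
from h import *
go(.529,.1,.09,-.85)
W=cloud(imaging.camera('top')).reshape(-1,3)
m=(W[:,2]>.058)&(W[:,2]<.075)&(abs(W[:,0]-.635)<.03)&(W[:,1]>-.26)&(W[:,1]<.3)
y=np.sort(W[m][:,1]); g=np.where(np.diff(y)>.012)[0]; print('vehicle y spans',y[0],[(y[i],y[i+1]) for i in g],y[-1])"
```

```text
time_s: 25.47
eef_pos: [0.5336, 0.4133, -0.0166]
eef_rot: [0.707, -0.706, -0.039, 0.036]
wrist_force: [-0.2, 0.1, -0.7]
opening: 0.46
t 25.47 shift cm [-0.4   0.54  0.11] F [-0.2  0.1 -0.7] op 0.46 pos [ 0.5336  0.4133 -0.0166]
x yaw 6.03 turn [-0.001 -0.001  0.004] shift after turn [-0.4   0.54  0.11]
time_s: 25.97
eef_pos: [0.5313, 0.4124, 0.0985]
eef_rot: [-0.706, 0.706, 0.038, -0.037]
wrist_force: [0.5, 0.8, -1.8]
opening: 0.461
t 25.97 shift cm [ -3.53   0.86 -31.04] F [ 0.5  0.8 -1.8] op 0.461 pos [0.5313 0.4124 0.0985]
x yaw 6.06 turn [0.    0.121 0.001] shift after turn [  0.23   0.85 -31.24]
vehicle y spans -0.22511448285848062 [(np.float64(-0.1573241613837703), np.float64(-0.023032619510961527)), (np.float64(0.04114358020373755), np.float64(0.16135281357735418))] 0.22690237558877246
```

```bash
python3 -m jog '[[[0,0,-1],[0,0.121,0],3.2],[[0.5,0,-2.5],[0,0,0],3.2],[[0.9,0,-3.8],[0,0,0],3.2],[[0.9,0,-3.8],[0,0,0],3.2],[[0.9,0,-3.8],[0,0,0],3.2],[[0.9,0,-3.8],[0,0,0],3.2],[[0.9,0,-3.8],[0,0,0],3.2],[[0.9,0,-3.8],[0,0,0],3.2],[[0.9,0,-3.8],[0,0,0],3.2],[[0.9,0,-3.8],[0,0,0],3.2],[[0.9,0,-3.8],[0,0,0],3.2],[[0.9,0,-3.8],[0,0,0],3.2]]'; python3 -c "
from h import *
go(.634,-.091,.06,-.85)"
```

```text
time_s: 27.02
eef_pos: [0.6067, -0.0134, 0.0726]
eef_rot: [0.707, -0.707, 0.013, 0.008]
wrist_force: [1.2, 0.3, -2.1]
opening: 0.462
t 27.02 shift cm [ 2.83  1.17 -7.74] F [ 1.2  0.3 -2.1] op 0.462 pos [ 0.6067 -0.0134  0.0726]
x yaw -0.44 turn [-0.     0.007 -0.029] shift after turn [ 2.85  1.26 -7.72]
```

```bash
python3 -m jog '[[[1,0,-2.5],[0,0.007,-0.029],3.2],[[1,0,-2.5],[0,0,0],3.2],[[0.5,0,-1.5],[0,0,0],3.2],[[0,0,0],[0,0,0],3.2],[[0,0,0],[0,0,0],3.2]]'; python3 -c "
from h import *
go(.634,-.091,.03,-.85)"
```

```text
time_s: 27.43
eef_pos: [0.6263, -0.0903, 0.0616]
eef_rot: [0.708, -0.706, 0.013, -0.005]
wrist_force: [-0.1, 0.2, -2.2]
opening: 0.459
t 27.43 shift cm [ 0.81  3.15 -0.06] F [-0.1  0.2 -2.2] op 0.459 pos [ 0.6263 -0.0903  0.0616]
x yaw -1.47 turn [-0.002 -0.011 -0.012] shift after turn [ 0.77  3.16 -0.06]
```

```bash
python3 -m jog '[[[0.7,0.5,0],[-0.002,-0.011,-0.012],3.2],[[0,1,0],[0,0,0],3.2],[[0,1,0],[0,0,0],3.2],[[0,0,0],[0,0,0],3.2],[[0,0,0],[0,0,0],3.2]]'; python3 -c "
from h import *
go(.634,-.091,-.006,-.85)
c=imaging.camera('wrist');cv2.imwrite('pics/w7.png',c['frame'][:,:,::-1])"
```

```text
time_s: 27.85
eef_pos: [0.6312, -0.0838, 0.0306]
eef_rot: [0.708, -0.706, 0.004, -0.001]
wrist_force: [0.0, -0.2, -0.5]
opening: 0.457
t 27.85 shift cm [ 0.31  3.66 -0.73] F [ 0.  -0.2 -0.5] op 0.457 pos [ 0.6312 -0.0838  0.0306]
x yaw -0.45 turn [-0.003  0.007 -0.004] shift after turn [ 0.3   3.66 -0.72]
```

View pics/w7.png

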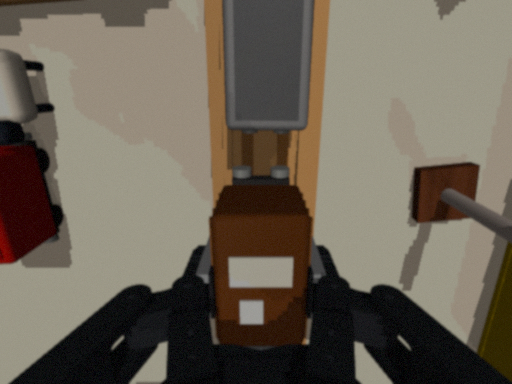

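```bash
python3 -m jog '[[[0.3,0,-0.6],[-0.003,0.007,-0.004],3.2],[[0,0.7,0],[0,0,0],3.2],[[0,0.7,0],[0,0,0],3.2],[[0,0,0],[0,0,0],3.2],[[0,0,0],[0,0,0],3.2]]'; python3 -c "
from h import *
go(.634,-.091,-.006,-.85)"
```

```text
time_s: 28.32
eef_pos: [0.6349, -0.0894, 0.016]
eef_rot: [-0.707, 0.707, -0.005, 0.005]
wrist_force: [0.3, -0.4, -1.0]
opening: 0.461
t 28.32 shift cm [-0.09  2.2  -0.16] F [ 0.3 -0.4 -1. ] op 0.461 pos [ 0.6349 -0.0894  0.016 ]
x yaw -0.81 turn [0.001 0.001 0.001] shift after turn [-0.08  2.2  -0.16]
```

```bash
python3 -m jog '[[[-0.1,0.6,-0.1],[0,0,0],3.2],[[0,0.6,0],[0,0,0],3.2],[[0,0.5,0],[0,0,0],3.2],[[0,0.3,0],[0,0,0],3.2],[[0,0,0],[0,0,0],3.2]]'; python3 -c "
from h import *
go(.634,-.091,-.006,-.85)"
```

```text
time_s: 28.73
eef_pos: [0.6338, -0.0909, -0.006]
eef_rot: [-0.707, 0.707, -0.005, 0.006]
wrist_force: [0.6, -0.4, -1.7]
opening: 0.458
t 28.73 shift cm [ 0.02  0.   -0.01] F [ 0.6 -0.4 -1.7] op 0.458 pos [ 0.6338 -0.0909 -0.006 ]
x yaw -0.84 turn [0.001 0.    0.001] shift after turn [ 0.02  0.   -0.01]
```

```bash
python3 -m jog '[[[0,0.2,0],[0,0,0],3.2],[[0,0.1,0],[0,0,0],3.2],[[0,0,0],[0,0,0],3.2]]'; python3 -c "
from h import *
go(.634,-.073,-.006,-.85)"; python3 -m jog '[[[0,0,0.6],[0,0,0],3.2],[[0,0,0.6],[0,0,0],3.2],[[0,0,0.4],[0,0,0],3.2],[[0,0,0],[0,0,0],3.2],[[0,0,0],[0,0,0],3.2]]';python3 -c "
from h import *
go(.634,-.073,-.006,-.85)"
```

```text
time_s: 28.98
eef_pos: [0.6339, -0.091, -0.0089]
eef_rot: [-0.707, 0.707, -0.005, 0.006]
wrist_force: [-0.6, -0.0, -1.8]
opening: 0.463
t 28.98 shift cm [-0.01 -0.3   1.8 ] F [-0.6 -0.  -1.8] op 0.463 pos [ 0.6339 -0.091  -0.0089]
x yaw -0.84 turn [0.001 0.    0.001] shift after turn [-0.01 -0.29  1.8 ]
time_s: 29.4
eef_pos: [0.6346, -0.0728, -0.0085]
eef_rot: [-0.707, 0.707, -0.004, 0.006]
wrist_force: [-0.7, 0.6, -0.9]
opening: 0.463
t 29.4 shift cm [-0.06 -0.26 -0.02] F [-0.7  0.6 -0.9] op 0.463 pos [ 0.6346 -0.0728 -0.0085]
x yaw -0.82 turn [0.001 0.001 0.003] shift after turn [-0.06 -0.25 -0.02]
```

```bash
python3 -c "
from h import *
c=imaging.camera('wrist');W=cloud(c)
print('cow top px',[np.round(W[v,u],4) for v,u in((230,255),(250,262),(215,262))])
P=W.reshape(-1,3);m=(P[:,2]>.055)&(P[:,2]<.085)&(abs(P[:,0]-.635)<.018);q=P[m]
for a,b in((-.105,-.04),(-.02,.04)):
  s=q[(q[:,1]>a)&(q[:,1]<b)];print(len(s),s[:,1].min(),s[:,1].max(),np.median(s[:,2]))"
```

```text
cow top px [array([ 0.6336, -0.0442,  0.0667]), array([ 0.6362, -0.0533,  0.0665]), array([ 0.6364, -0.0385,  0.0653])]
10731 -0.10362218240139895 -0.04000661646516893 0.06696599747727834
18111 -0.019992031900145722 0.03474816693215815 0.06695659177719344
```

```bash
python3 -m jog '[[[0,0,0],[0,0,0],6.5],[[0,0,0],[0,0,0],6.5],[[0,0,0],[0,0,0],6.5],[[0,-2.5,0],[0,0,0],6.5],[[0,-3,0],[0,0,0],6.5],[[0,-1.5,0],[0,0,0],6.5],[[-3.5,0,0],[0,-0.035,0],6.5],[[-3.9,0,0],[0,0,0],6.5],[[-3.9,0,0],[0,0,0],6.5],[[-3.5,0,0],[0,0,0],6.5],[[0,0,0],[0,0,0],6.5],[[0,0,0],[0,0,0],6.5]]'; python3 -c "
from h import *
go(.463,-.0714,.03,1)
W=cloud(imaging.camera('wrist')).reshape(-1,3)
m=(W[:,2]>.05)&(W[:,2]<.062)&(abs(W[:,0]-.463)<.05)&(abs(W[:,1]+.071)<.06);print(m.sum(),cv2.minAreaRect((W[m][:,:2]*1000).astype(np.float32)))"
```

```text
time_s: 30.45
eef_pos: [0.4822, -0.0764, 0.0644]
eef_rot: [-0.706, 0.708, 0.01, -0.005]
wrist_force: [0.4, -0.3, 0.2]
opening: 0.765
t 30.45 shift cm [-1.93  3.43  0.55] F [ 0.4 -0.3  0.2] op 0.765 pos [ 0.4822 -0.0764  0.0644]
x yaw 1.21 turn [0.003 0.004 0.007] shift after turn [-1.91  3.44  0.53]
5274 ((462.8238525390625, -70.32757568359375), (39.70201873779297, 66.41477966308594), 1.1829603910446167)
```

```bash
python3 -m jog '[[[-1.7,0,0.5],[0.003,0,0.007],6.5],[[0,1.5,0],[0,0,0],6.5],[[0,2,0],[0,0,0],6.5],[[0,0,0],[0,0,0],6.5],[[0,0,0],[0,0,0],6.5]]'; python3 -c "
from h import *
go(.4628,-.0703,-.019,1.2)"
```

```text
time_s: 30.92
eef_pos: [0.4726, -0.0742, 0.0318]
eef_rot: [-0.706, 0.708, 0.01, -0.005]
wrist_force: [0.6, -0.1, 0.6]
opening: 0.762
t 30.92 shift cm [-1.01  5.07  0.43] F [ 0.6 -0.1  0.6] op 0.762 pos [ 0.4726 -0.0742  0.0318]
x yaw 1.23 turn [0.003 0.    0.008] shift after turn [-0.97  5.08  0.41]
```

```bash
python3 -m jog '[[[-0.8,0,0.4],[0.003,0,0.008],6.5],[[-0.1,1.5,0],[0,0,0],6.5],[[0,1.5,0],[0,0,0],6.5],[[0,1.2,0],[0,0,0],6.5],[[0,0.4,0],[0,0,0],6.5],[[0,0,0],[0,0,0],6.5]]'; python3 -c "
from h import *
go(.4628,-.0703,-.019,1.2)"
```

```text
time_s: 31.42
eef_pos: [0.4689, -0.0716, -0.01]
eef_rot: [-0.706, 0.708, 0.01, -0.006]
wrist_force: [-1.3, 0.3, 0.5]
opening: 0.767
t 31.42 shift cm [-0.62  0.89  0.14] F [-1.3  0.3  0.5] op 0.767 pos [ 0.4689 -0.0716 -0.01  ]
x yaw 1.3 turn [0.003 0.002 0.006] shift after turn [-0.61  0.9   0.14]
```

```bash
python3 -m jog '[[[-0.5,0.7,0.1],[0,0,0],6.5],[[0,0,0],[0,0,0],6.5],[[0,0,0],[0,0,0],3.2],[[0,0,0],[0,0,0],3.2],[[0,0,0],[0,0,0],3.2],[[0,0,0],[0,0,0],3.2],[[0,0,0],[0,0,0],3.2]]'; python3 -c "
from h import *
go(.4628,-.0703,-.022,1.2)"; python3 -m jog '[[[0,-1,0],[0,0,0],3.2],[[0,-3,0],[0,0,0],3.2],[[0,-3,0],[0,0,0],3.2],[[0,-3,0],[0,0,0],3.2],[[0,0,0],[0,0,0],3.2],[[0,0,0],[0,0,0],3.2]]'; python3 -c "
from h import *
go(.6365,.102,.08,-.85)"
```

```text
time_s: 32.0
eef_pos: [0.4658, -0.0714, -0.014]
eef_rot: [-0.705, 0.709, 0.012, -0.005]
wrist_force: [0.9, -0.2, -2.3]
opening: 0.458
t 32.0 shift cm [-0.31  0.79  0.12] F [ 0.9 -0.2 -2.3] op 0.458 pos [ 0.4658 -0.0714 -0.014 ]
x yaw 1.33 turn [0.005 0.002 0.01 ] shift after turn [-0.3   0.8   0.11]
time_s: 32.5
eef_pos: [0.4626, -0.07, 0.0915]
eef_rot: [-0.706, 0.708, 0.01, -0.006]
wrist_force: [-0.1, 0.2, -2.3]
opening: 0.46
t 32.5 shift cm [17.77  1.2  16.8 ] F [-0.1  0.2 -2.3] op 0.46 pos [ 0.4626 -0.07    0.0915]
x yaw 1.32 turn [0.003 0.038 0.006] shift after turn [17.13  1.15 17.45]
```

```bash
python3 -m jog '[[[0.5,0,0.5],[0.003,0.038,0.006],3.2],[[2.4,0,2.4],[0,0,0],3.2],[[2.6,0,2.6],[0,0,0],3.2],[[2.6,0,2.6],[0,0,0],3.2],[[2.6,0,2.6],[0,0,0],3.2],[[2.6,0,2.6],[0,0,0],3.2],[[2.2,0,2.2],[0,0,0],3.2],[[1,0,1],[0,0,0],3.2],[[0,0,0],[0,0,0],3.2],[[0,0,0],[0,0,0],3.2]]'; python3 -c "
from h import *
go(.6365,.101,.03,-.85)"
```

```text
time_s: 33.33
eef_pos: [0.6324, 0.1002, 0.083]
eef_rot: [-0.707, 0.707, -0.011, 0.004]
wrist_force: [-0.4, -0.5, -1.8]
opening: 0.46
t 33.33 shift cm [0.46 5.3  0.09] F [-0.4 -0.5 -1.8] op 0.46 pos [0.6324 0.1002 0.083 ]
x yaw -1.18 turn [ 0.    -0.006 -0.01 ] shift after turn [0.41 5.3  0.09]
```

```bash
python3 -m jog '[[[0.4,0.8,0],[0,-0.006,-0.01],3.2],[[0,1.5,0],[0,0,0],3.2],[[0,1.5,0],[0,0,0],3.2],[[0,1,0],[0,0,0],3.2],[[0,0,0],[0,0,0],3.2],[[0,0,0],[0,0,0],3.2]]'; python3 -c "
from h import *
go(.6365,.101,-.004,-.85)"
```

```text
time_s: 33.83
eef_pos: [0.6313, 0.0953, 0.0288]
eef_rot: [-0.707, 0.708, -0.008, 0.004]
wrist_force: [-0.3, 0.2, -1.1]
opening: 0.455
t 33.83 shift cm [0.53 3.27 0.59] F [-0.3  0.2 -1.1] op 0.455 pos [0.6313 0.0953 0.0288]
x yaw -0.98 turn [ 0.002 -0.002 -0.005] shift after turn [0.51 3.28 0.58]
```

```bash
python3 -m jog '[[[0.5,0,0.5],[0.002,-0.002,-0.005],3.2],[[0,0.6,0],[0,0,0],3.2],[[0,0.6,0],[0,0,0],3.2],[[0,0,0],[0,0,0],3.2],[[0,0,0],[0,0,0],3.2]]'; python3 -c "
from h import *
go(.6365,.101,-.004,-.85)"
```

```text
time_s: 34.25
eef_pos: [0.6382, 0.0995, 0.0179]
eef_rot: [0.707, -0.707, 0.004, -0.007]
wrist_force: [0.5, -0.4, -1.5]
opening: 0.461
t 34.25 shift cm [-0.18  2.19  0.14] F [ 0.5 -0.4 -1.5] op 0.461 pos [0.6382 0.0995 0.0179]
x yaw -0.93 turn [-0.    -0.001  0.004] shift after turn [-0.17  2.19  0.15]
```

```bash
python3 -m jog '[[[-0.2,0.6,0.1],[0,0,0.004],3.2],[[0,0.6,0],[0,0,0],3.2],[[0,0.6,0],[0,0,0],3.2],[[0,0.3,0],[0,0,0],3.2],[[0,0.1,0],[0,0,0],3.2],[[0,0,0],[0,0,0],3.2]]'; python3 -c "
from h import *
go(.6365,.092,-.004,-.85)
c=imaging.camera('wrist');P=cloud(c).reshape(-1,3);m=(P[:,2]>.055)&(P[:,2]<.085)&(abs(P[:,0]-.636)<.018);q=P[m]
for a,b in((-.02,.04),(.075,.13)):
  s=q[(q[:,1]>a)&(q[:,1]<b)];print(len(s),s[:,1].min(),s[:,1].max(),np.median(s[:,2]))
s=q[(q[:,1]>.035)&(q[:,1]<.1)];y=np.sort(s[:,1]);i=np.argmax(np.diff(y));print('gap',y[i],y[i+1])"
```

```text
time_s: 34.75
eef_pos: [0.6371, 0.101, -0.0047]
eef_rot: [0.707, -0.707, 0.005, -0.006]
wrist_force: [-1.1, -0.4, 2.4]
opening: 0.457
t 34.75 shift cm [-0.05 -0.07 -0.9 ] F [-1.1 -0.4  2.4] op 0.457 pos [ 0.6371  0.101  -0.0047]
x yaw -0.89 turn [-0.    -0.001  0.002] shift after turn [-0.05 -0.07 -0.9 ]Traceback (most recent call last):
  File "<string>", line 6, in <module>
    s=q[(q[:,1]>a)&(q[:,1]<b)];print(len(s),s[:,1].min(),s[:,1].max(),np.median(s[:,2]))
                                            ~~~~~~~~~~^^
    return umr_minimum(a, axis, None, out, keepdims, initial, where)
ValueError: zero-size array to reduction operation minimum which has no identity
```

```bash
python3 -m jog '[[[0,0,-0.5],[0,0,0],3.2],[[0,0,-0.5],[0,0,0],3.2],[[0,0,-0.2],[0,0,0],3.2],[[0,0,0],[0,0,0],3.2],[[0,0,0],[0,0,0],6],[[0,0,0],[0,0,0],6],[[0,0,0],[0,0,0],6],[[0,-2.5,0],[0,0,0],6],[[0,-3,0],[0,0,0],6],[[0,0,0],[0,0,0],6],[[0,0,0],[0,0,0],6]]'; python3 -c "
from h import *
go(.638,.194,.03,-.85)
W=cloud(imaging.camera('top')).reshape(-1,3)
m=(W[:,2]>.058)&(W[:,2]<.075)&(abs(W[:,0]-.635)<.03)&(W[:,1]>-.26)&(W[:,1]<.3)
y=np.sort(W[m][:,1]); g=np.where(np.diff(y)>.008)[0]; print('vehicle y spans',y[0],[(y[i].round(4),y[i+1].round(4)) for i in g],y[-1])"
```

```text
time_s: 35.72
eef_pos: [0.6359, 0.0874, 0.0507]
eef_rot: [0.707, -0.707, 0.006, -0.006]
wrist_force: [-1.0, -0.3, -0.7]
opening: 0.701
t 35.72 shift cm [ 0.04  2.07 10.67] F [-1.  -0.3 -0.7] op 0.701 pos [0.6359 0.0874 0.0507]
x yaw -0.93 turn [-0.001 -0.001 -0.   ] shift after turn [ 0.05  2.07 10.67]
vehicle y spans -0.2249011930743732 [(np.float64(-0.1571), np.float64(-0.1033)), (np.float64(-0.039), np.float64(-0.0237)), (np.float64(0.0411), np.float64(0.1096)), (np.float64(0.1203), np.float64(0.1614))] 0.18677332615016273
```

```bash
python3 -m jog '[[[0,0,2.5],[0,0,0],6],[[0,0,3],[0,0,0],6],[[0,0,3],[0,0,0],6],[[0,0,1.3],[0,0,0],6],[[0,1,0],[0,0,0],6],[[0,1,0],[0,0,0],6],[[0,0,0],[0,0,0],6],[[0,0,0],[0,0,0],6]]'; python3 -c "
from h import *
go(.638,.194,-.01,-.85)"
```

```text
time_s: 36.43
eef_pos: [0.6363, 0.185, 0.0237]
eef_rot: [-0.706, 0.708, -0.008, 0.005]
wrist_force: [0.9, -0.9, 0.1]
opening: 0.703
t 36.43 shift cm [0.17 3.37 0.9 ] F [ 0.9 -0.9  0.1] op 0.703 pos [0.6363 0.185  0.0237]
x yaw -1.08 turn [ 0.002 -0.004 -0.004] shift after turn [0.16 3.37 0.9 ]
```

```bash
python3 -m jog '[[[0.1,1.2,0.7],[0,-0.004,0],6],[[0,1.2,0],[0,0,0],6],[[0,0.9,0],[0,0,0],6],[[0,0,0],[0,0,0],6],[[0,0,0],[0,0,0],3.3],[[0,0,0],[0,0,0],3.3],[[0,0,0],[0,0,0],3.3],[[0,0,0],[0,0,0],3.3]]'; python3 -c "
from h import *
go(.638,.165,-.01,-.85)"; python3 -m jog '[[[0,0,-0.5],[0,0,0],3.3],[[0,0,-0.7],[0,0,0],3.3],[[0,0,-0.7],[0,0,0],3.3],[[0,0,-0.4],[0,0,0],3.3],[[0,0,-0.2],[0,0,0],3.3],[[0,0,0],[0,0,0],3.3]]'; python3 -c "
from h import *
go(.638,.165,-.01,-.85)"
```

```text
time_s: 37.1
eef_pos: [0.6371, 0.1875, -0.0147]
eef_rot: [-0.706, 0.708, -0.01, 0.005]
wrist_force: [0.1, 1.0, -0.6]
opening: 0.462
t 37.1 shift cm [ 0.13 -0.47 -2.25] F [ 0.1  1.  -0.6] op 0.462 pos [ 0.6371  0.1875 -0.0147]
x yaw -1.15 turn [ 0.003 -0.005 -0.007] shift after turn [ 0.12 -0.47 -2.25]
time_s: 37.6
eef_pos: [0.6369, 0.1599, -0.0136]
eef_rot: [-0.706, 0.708, -0.009, 0.005]
wrist_force: [-0.0, 2.3, -0.4]
opening: 0.461
t 37.6 shift cm [ 0.1  -0.37  0.52] F [-0.   2.3 -0.4] op 0.461 pos [ 0.6369  0.1599 -0.0136]
x yaw -1.15 turn [ 0.003 -0.005 -0.006] shift after turn [ 0.1  -0.36  0.52]
```

```bash
python3 -m jog '[[[0,0,0],[0,0,0],6],[[0,0,0],[0,0,0],6],[[0,0,0],[0,0,0],6],[[0,-2.5,0],[0,0,0],6],[[0,-3.5,0],[0,0,0],6],[[0,-1,-3],[0,0.005,0],6],[[0,0,-4],[0,0,0],6],[[0,0,-4],[0,0,0],6],[[0,0,-4],[0,0,0],6],[[0,0,-4],[0,0,0],6],[[0,0,-4],[0,0,0],6],[[0,0,-4],[0,0,0],6]]'; python3 -c "
from h import *
go(.632,-.193,.04,-.85)"
```

```text
time_s: 38.6
eef_pos: [0.6338, -0.1093, 0.0634]
eef_rot: [-0.706, 0.708, -0.003, 0.003]
wrist_force: [1.2, 0.8, 0.1]
opening: 0.703
t 38.6 shift cm [-0.11  2.36 -8.36] F [1.2 0.8 0.1] op 0.703 pos [ 0.6338 -0.1093  0.0634]
x yaw -0.45 turn [0.003 0.007 0.   ] shift after turn [-0.05  2.34 -8.37]
```

```bash
python3 -m jog '[[[0,0,-3],[0.003,0.007,0],6],[[0,0,-3],[0,0,0],6],[[0,0,-1.5],[0,0,0],6],[[0,1,0],[0,0,0],6],[[0,1,0],[0,0,0],6],[[0,0,0],[0,0,0],6],[[0,0,0],[0,0,0],6]]'; python3 -c "
from h import *
go(.632,-.193,-.01,-.85)"
```

```text
time_s: 39.18
eef_pos: [0.6328, -0.1945, 0.0429]
eef_rot: [-0.706, 0.708, -0.007, 0.009]
wrist_force: [-0.9, 0.5, 0.4]
opening: 0.699
t 39.18 shift cm [-0.1   5.29  0.17] F [-0.9  0.5  0.4] op 0.699 pos [ 0.6328 -0.1945  0.0429]
x yaw -1.28 turn [ 0.003 -0.007  0.003] shift after turn [-0.08  5.29  0.15]
```

```bash
python3 -m jog '[[[-0.1,1.5,0],[0.003,-0.007,0.003],6],[[0,2,0],[0,0,0],6],[[0,1.5,0],[0,0,0],6],[[0,0,0],[0,0,0],6],[[0,0,0],[0,0,0],3.3],[[0,0,0],[0,0,0],3.3],[[0,0,0],[0,0,0],3.3],[[0,0,0],[0,0,0],3.3]]'; python3 -c "
from h import *
go(.633,-.150,-.01,-.85)"; python3 -m jog '[[[0,0,0.5],[0,0,0],3.3],[[0,0,0.8],[0,0,0],3.3],[[0,0,0.8],[0,0,0],3.3],[[0,0,0.7],[0,0,0],3.3],[[0,0,0.5],[0,0,0],3.3],[[0,0,0.2],[0,0,0],3.3],[[0,0,0],[0,0,0],3.3]]'; python3 -c "
from h import *
go(.633,-.150,-.01,-.85)"
```

```text
time_s: 39.85
eef_pos: [0.6326, -0.1836, -0.0116]
eef_rot: [0.708, -0.706, 0.001, 0.001]
wrist_force: [-0.1, 0.2, -1.5]
opening: 0.46
t 39.85 shift cm [ 0.04 -0.15  3.36] F [-0.1  0.2 -1.5] op 0.46 pos [ 0.6326 -0.1836 -0.0116]
x yaw -0.04 turn [-0.003  0.014 -0.002] shift after turn [-0.01 -0.16  3.36]
time_s: 40.43
eef_pos: [0.6338, -0.145, -0.0092]
eef_rot: [0.708, -0.707, -0.0, -0.0]
wrist_force: [0.3, -3.6, -1.7]
opening: 0.462
t 40.43 shift cm [-0.08  0.08 -0.5 ] F [ 0.3 -3.6 -1.7] op 0.462 pos [ 0.6338 -0.145  -0.0092]
x yaw 0.0 turn [-0.001  0.015  0.001] shift after turn [-0.07  0.08 -0.5 ]
```

Fy −3.6 N: the engine is pushing the train. I'll release it, rise, back off and inspect.

```bash
python3 -m jog '[[[0,0,0],[0,0,0],6],[[0,0,0],[0,0,0],6],[[0,0,0],[0,0,0],6],[[0,-2.5,0],[0,0,0],6],[[0,-3.5,0],[0,0,0],6],[[0,-3,0],[0,0,0],6],[[-2,-2,-2],[0,0,0],6],[[-3,0,-2],[0,0,0],6],[[-4,0,-1],[0,0,0],6],[[-4,0,-1],[0,0,0],6],[[-3,0,0],[0,0,0],6],[[0,0,0],[0,0,0],6]]'; python3 -c "
from h import *
c=imaging.camera('top');W=cloud(c);P=W.reshape(-1,3)
m=(P[:,2]>.058)&(P[:,2]<.085)&(abs(P[:,0]-.635)<.03)&(P[:,1]>-.28)&(P[:,1]<.3)
y=np.sort(P[m][:,1]); g=np.where(np.diff(y)>.006)[0]; e=np.r_[y[0],np.c_[y[g],y[g+1]].ravel(),y[-1]].reshape(-1,2)
for a,b in e:
  s=P[m&(P[:,1]>=a)&(P[:,1]<=b)]; print(np.round([a,b,(a+b)/2],4),'x',np.round((s[:,0].min()+s[:,0].max())/2-.635-.0148*(a+b)/2,4),'z',np.round(np.median(s[:,2]),4))
for cx,cy in((.5096,.087),(.5066,.159)):
  s=P[(abs(P[:,0]-cx)<.055)&(abs(P[:,1]-cy)<.006)];print('log top z',np.median(s[:,2]))
cv2.imwrite('pics/top1.png',cv2.resize(c['frame'][:,:,::-1],(800,600),interpolation=cv2.INTER_CUBIC))
c=imaging.camera('scene');cv2.imwrite('pics/scene1.png',cv2.resize(c['frame'][:,:,::-1],(800,600),interpolation=cv2.INTER_CUBIC))
go(.5,0,.2)"
```

```text
time_s: 41.43
eef_pos: [0.4695, -0.2087, 0.1063]
eef_rot: [-0.707, 0.707, 0.002, 0.001]
wrist_force: [-0.2, -0.3, 0.6]
opening: 0.701
[-0.1833 -0.1185 -0.1509] x 0.0001 z 0.0668
[-0.1032 -0.039  -0.0711] x 0.0003 z 0.0656
[-0.0237  0.0413  0.0088] x 0.0001 z 0.0663
[0.0559 0.1212 0.0886] x 0.0 z 0.0664
[0.1356 0.2012 0.1684] x -0.0009 z 0.0664
log top z 0.04787474352292806
log top z 0.04802085351379329
t 41.53 shift cm [ 2.7  -9.28 20.95] F [-0.2 -0.4 -0.4] op 0.705 pos [ 0.474  -0.2099  0.1076]
x yaw 0.08 turn [ 0.003 -0.     0.008] shift after turn [ 2.63 -9.24 20.98]
```

View pics/top1.png

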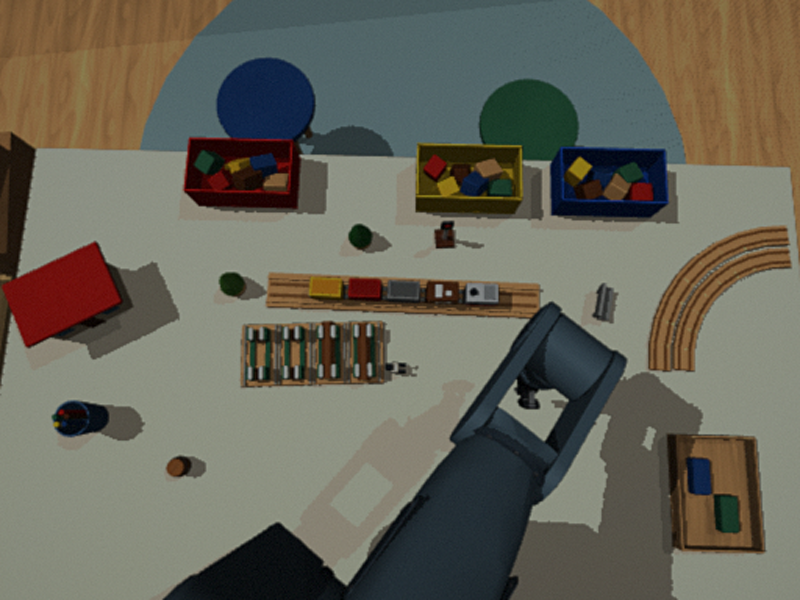

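View pics/scene1.png

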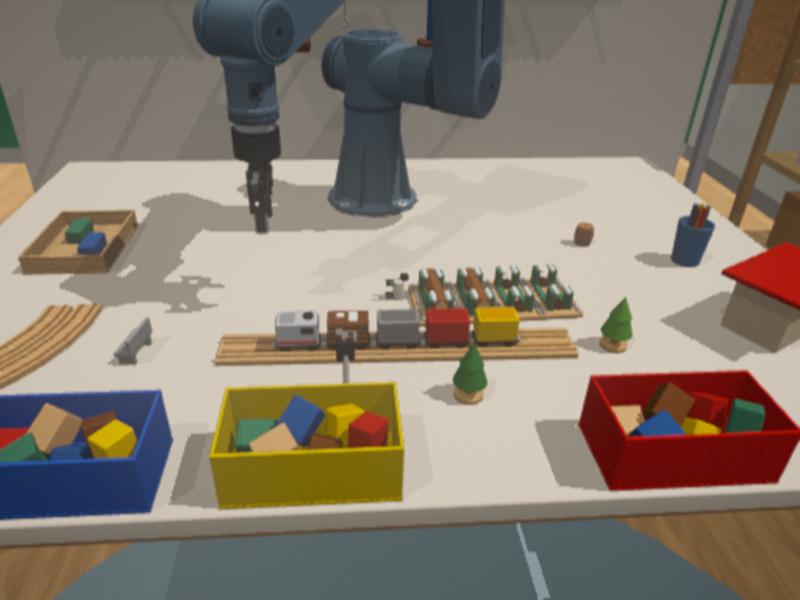

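```bash
python3 -c "
from h import *
for n,c in(('before',dict(np.load('top0.npz'))),('now',imaging.camera('top'))):
  P=cloud(c);m=(P[...,2]>.015)&(P[...,2]<.05)&(P[...,0]>.43)&(P[...,0]<.51)&(P[...,1]>-.045)&(P[...,1]<.042)
  f=c['frame'].astype(int);w=m&(f.min(-1)>95)&(np.ptp(f,axis=-1)<50)
  print(n,m.sum(),cv2.minAreaRect((P[m][:,:2]*1000).astype(np.float32)),'white',w.sum(),np.median(P[w],0),P[w].min(0)[:2],P[w].max(0)[:2])
  cv2.imwrite(f'pics/sh_{n}.png',0) if 0 else None
  globals()[n]=c['frame'][215:260,235:310,::-1]
cv2.imwrite('pics/sheep.png',np.hstack([cv2.resize(x,(390,234),interpolation=cv2.INTER_CUBIC) for x in(before,now)]))"
```

```text
before 119 ((474.6290283203125, -14.46966552734375), (68.82341003417969, 32.538082122802734), 64.30323791503906) white 72 [ 0.47997836 -0.00048206  0.03330643] [ 0.47157567 -0.0182902 ] [0.48858052 0.01740733]
now 48 ((477.66583251953125, 18.26488494873047), (18.812158584594727, 35.0269775390625), 3.5996220111846924) white 16 [0.47724135 0.02034322 0.04220649] [0.47057819 0.01686216] [0.48674375 0.02622901]
```

View pics/sheep.png

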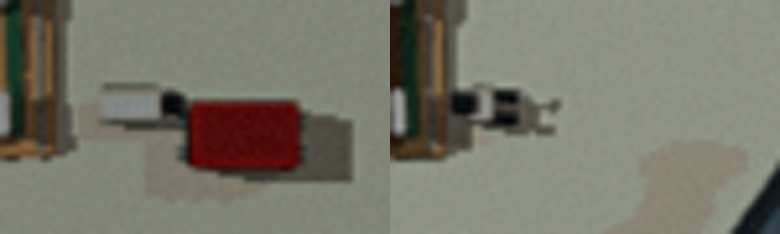

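```bash
python3 -c "
from bench import ctrl
print(ctrl.hand_in())"
```

```text
the job is handed in; nothing more can be done
None
```

The train and timber rack are done and handed in at about 41.5 s, but the sheep was knocked over along the way.

- **Train:** I slid the engine and yellow wagon apart on the track and set the cow and red wagons in. I then pushed the train closed. The order is engine, cow, grey, red, yellow. Centres are 79.7–79.9 mm apart (limit 92 mm), less than 1 mm off the track centre line. All tops are level, at 66–67 mm above the table.
- **Logs:** Only two logs were in the scene. Both are pressed fully home in neighbouring cradles, with tops 48 mm above the table (target 48 mm). They are within about 5 mm of centre end to end, and level. While pressing the first log I read 73 N at the wrist, below the 120 N limit.
- **Sheep (failed check):** The final pictures show it tipped onto its rump, with its legs pointing sideways. It was still upright just before I lifted the red wagon beside it, so that move most likely knocked it. I estimate it moved 2–3 cm, inside the 50 mm limit, but I did not measure that precisely. I left it because righting it could have pushed it past the limit.
- **Other bystanders:** The bench, trees and signal look unmoved in the pictures.
- **Fingertip position:** The real fingertips sit about 46 mm above the reported tool point. My first log grasp closed on nothing because of this, and I corrected for it from then on.

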